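# Load the roller stand and set its drive selector

## Task

Set the green roller down on the stand's sloping loading deck and let go of it, then push it from the front so that it rolls under the yellow keeper bar and settles squarely in the vee. Only then turn the drive selector knob clockwise, click by click, from wherever it points to step 5 (the big green dot, five clicks from the red off dot), without running past it. Leave the other things standing where they are.

Things in the scene. Friction and masses are not known exactly. Their poses are not given: they have to be found in the camera images.
- roller_center (a point): centre of the loose roller, 0.25 to 0.5 kg: green sleeve 50 mm in diameter, 110 mm long, on a steel shaft 18 mm in diameter that sticks out 16 mm at each end (142 mm overall). It starts lying on the bench (centre 25 mm up) and rolls freely. Its own y axis runs along the roller, both ends alike; its x and z axes turn as it rolls
- stand_vee (a point): where the roller's centre is when it lies settled in the steel vee (90 degrees, 150 mm long) of the fixed grey stand, 56 mm above the bench. Axes: x points level from the loading deck to the vee (the way to push), y along the vee, z up. Cheeks at both sides, 162 mm apart, 68 mm above the bench at the top; a dark motor is behind the vee
- stand_deck (a point): where the roller's centre is when it lies at the middle of the stand's aluminium loading deck, 67 mm above the bench and 85 mm before stand_vee; same axes. The deck slopes 3 degrees down to the front: let go here, the roller rolls back gently against the stop ridge and rests there, its centre 20 mm before this point (x = -20 mm) and 66 mm above the bench
- stand_lip (a point): middle of the lip between deck and vee, 45 mm above the bench, 24 mm before stand_vee; same axes. Once the roller's centre has been pushed past it, the roller drops into the vee by itself (24 mm on, 14 mm down)
- stand_ridge (a point): top of the rear face, half-way along, of the stop ridge at the front of the deck, 47 mm above the bench, 7 mm above the deck; the ridge is 7 mm thick; same axes
- keeper_bar (a point): middle of the underside of the fixed yellow keeper bar that crosses over the vee, 98 mm above the bench; same axes. The bar is 24 mm wide in x, 8 mm thick (top 106 mm above the bench), 180 mm long, on a post at each end: the roller cannot be lowered straight into the vee, but rolls in under the bar with 3 mm or more to spare
- selector_top (a point): centre of the top of the selector knob: a black fluted round knob with an upright axis, 44 mm in diameter, 37 mm high from the lid of its blue box (lid 50 mm above the bench, box 110 x 110 mm), its top 89 mm above the bench. The point turns with the knob
- selector_pointer (a point): outer end of the white pointer line on the knob's top, 20 mm from the knob's axis
- selector (a joint): knob angle, rad, growing clockwise seen from above: 0 at the red dot (off), one click every 0.5236 rad (30 degrees), step 5 (big green dot) at 2.618, end stop at step 7 (3.67). Small black dots mark the other steps. A spring ball holds it at each step and draws it into the nearest; a click takes about 0.1 N m. It starts resting at step 0, 1 or 2
- jar_3: bystander: loose glaze jar with a white cap, 66 mm in diameter, 95 mm high; origin under its centre
- spindle_part_1: bystander: loose white turned part standing near the front edge, 57 mm in diameter, 75 mm high; origin under its centre
- spindle_part_3: bystander: loose white turned part standing right of the selector box, 56 mm in diameter, 102 mm high; origin under its centre
- spindle_part_4: bystander: loose brown turned part standing left of the stand, 61 mm in diameter, 125 mm high; origin under its centre
There are look-alikes about, which are no part of the job. Of the things shaped like the part that bears roller_center, the green one is meant.

How it is judged:
By the outcome, as a careful person would: the job done as asked, in the order asked, and still so for the second after the job is handed in, with the robot touching nothing.
It also fails if it takes over 72 s, if anything falls off the work surface, if the arm or the gripper's body presses on something with over 40 N, if the wrist force passes 120 N, or if a joint passes its speed limit or range.

## Robot

A 6-joint arm with a two-finger parallel gripper is mounted at the origin on a cart in front of the work surface, level with it; the furniture and walls round the work are solid. World frame = base frame: x ahead of the robot, y to its left, z up, the work surface at z = 0. Lengths are in mm, angles in rad, forces in N, time in s.
With the tool pointing down it reaches from about 350 to 775 mm from the base axis. Payload 7.3 kg.
Tool frame: the origin (TCP) lies at the very end of the fingers, on their centre line; the grasp point (between the pads) lies 19 mm behind it; z points along the fingers, y is the direction in which the jaws open and shut (so a half turn about z gives the same grasp; the last joint's range is limited). The gripper opens to 92 mm and grips with 3 to 60 N. Pads are 19 mm wide; open, the fingers measure 130 mm over their backs; the gripper's body (75 mm by 190 mm) begins 47 mm behind the grasp point.
Start: joints at [-1.427, 0.342, 1.524, -0, 1.275, -0.146], TCP at [150.047, -503.121, 226.741] pointing down, gripper open.
Joint ranges: [-2.53, 2.53], [-0.77, 2.02], [0.04, 2.7], [-1, 4.14], [0.28, 2.66], [-3.11, 3.11]. Speed limits (rad/s): [2.57, 2.57, 3.14, 3.14, 3.14, 3.14].

## Interface

Orientations are given as a rotation vector (axis times angle).
In Python, from rig import ctrl, optics, models gives the robot as it stands.
- The arm moves only by the tool step_arm, never from a script. Its argument "deltas" is a list of rows, each an object with "linear": the shift along the tool's x, y, z in cm, a list of three; "rotation": the turn, a rotation vector about the tool's x, y, z in rad, a list of three. A call has 1 to 12 rows; each row is the pose to reach, as a shift and turn from the pose commanded when the call began, along the tool's axes at that moment; what a row does not reach only later rows make up. A row lasts 1/8 s, in which the tool goes at most 62.5 mm and 10.7 degrees, less where a joint would pass 70% of its speed; a pose out of reach is approached as far as the arm can. A call with a gripper value outside its range is refused whole. "jaw" is the gripper's target within -1 to 1 (shut at 1, half-way at 0, fully open at -1), set as the call begins (left out, the last holds). The fingers move at their own pace and stop on an object; the grip force is fixed at half the most. Time passes only in rows, so rows that repeat a pose let the fingers close. It gives the time, the measured TCP pose, the force and the opening at its end, in the units of the state.
- ctrl.get_obs(): the state, without advancing time (a new reading comes with each control period).
- optics.read_camera(name): name is "side" or "top"; returns the picture (400x640x3 uint8, red, green, blue); there is no depth.
- optics.camera_params(name): a dict with "camera_matrix" (3x3 intrinsics, pixels), "extrinsics" (4x4, takes a point from world to camera coordinates). Camera axes: x right, y up, looking along -z (the intrinsics and any distortion apply to the point x, -y, -z); pixel columns grow to the right and rows downward; lengths in mm; the calibration is good to about 2 mm. A picture is of the moment at which its call begins. camera_params takes no time and is no camera call.
- ctrl.sign_off(): hands the job in, once; it reports no verdict.
Trained networks look in the newest picture that a camera, given by its name, has taken for a name from the list of things; names that differ only in an ending like _2 or _b are one class to them, and where a whole thing is asked for, a point or a joint stands for the part that bears it (a point fixed in the world has none). Each returns a list of dicts, best first, with "score" (0 to 1); they miss things now and then, are a little off and sometimes report something else, mostly with a low value. They report only what shows in the picture. A call takes as long as a camera call. They do not tell look-alikes from the thing itself.
- models.recognise(camera, thing): "uv" ([column, row] in pixels, amid what is visible of it).
- models.cut_out(camera, thing): "region" (400x640 bool, what is visible of it) and "uv" ([column, row] in pixels, amid what is visible of it).
The state is a dict: "time_s": time; "joints": joint angles; "joint_vel": joint speeds; "tau": joint torques, N m; "position": TCP position; "ee_rot": TCP orientation; "wrist_force": force on the tool from outside, world axes, zero at the start; "torque": the same for the moment, N m; "opening": opening from 0.0 (shut) to 1.0 (fully open).
Only numpy, scipy, OpenCV 4.12 (cv2) and the standard library are available. Lean on these libraries where they do the work, as an engineer would, in place of code of your own. Each camera call takes 0.05 s, during which the arm holds its last target.

## Working session

There is one attempt and no reset: what is moved stays moved. The work goes in short steps, Python scripts to look and compute and a tool call to move; the robot and the scene stay as the last step left them, time stands still between calls to the robot, and variables do not carry over. Pictures are saved under pics/ and viewed, and the job is handed in when it is done.

Besides the shell and the picture viewer there is one more tool, called after ">>>" in YAML: its name, and indented under it one key for each argument. step_arm: Moves the arm, as the interface text tells. Its arguments: {"type":"object","properties":{"deltas":{"type":"array"},"jaw":{"type":"number"}},"required":["deltas"]}

```bash
ls; mkdir -p pics; python3 - <<'E'
from rig import ctrl, optics, models
import cv2
print(ctrl.get_obs())
for n in("side","top"):
    im=optics.read_camera(n); cv2.imwrite(f"pics/{n}0.png",im[:,:,::-1]); p=optics.camera_params(n); print(n,p)
E
```

```text
pics
{'time_s': 0.0, 'joints': array([-1.42702035e+00,  3.42735469e-01,  1.52500272e+00, -4.31176872e-05,
        1.27538100e+00, -1.45974364e-01]), 'joint_vel': array([ 0.00049838,  0.00120966,  0.00168102,  0.00016979, -0.00054094,
       -0.00072468]), 'tau': array([-2.33588280e-04, -4.31241846e+01, -2.44215792e+01,  7.16972211e-02,
        5.60295198e-02, -1.17607719e-04]), 'position': array([ 149.96331561, -502.71177298,  226.04333163]), 'ee_rot': array([-3.10716769e+00, -4.53347468e-01,  6.21141604e-05]), 'wrist_force': array([ 0.50513419, -0.27700617, -0.03917715]), 'torque': array([-0.02167604,  0.01356588,  0.01675051]), 'opening': 0.9962573585969929}
side {'camera_matrix': array([[488.60203073,   0.        , 307.73988842],
       [  0.        , 488.60203073, 192.03324493],
       [  0.        ,   0.        ,   1.        ]]), 'extrinsics': array([[-9.59959530e-01,  2.80132413e-01,  1.87920632e-03,
         5.92284427e+02],
       [-2.13855196e-01, -7.37140396e-01,  6.41007013e-01,
         6.43719932e+01],
       [ 1.80952080e-01,  6.14938913e-01,  7.67532721e-01,
        -1.88192478e+03],
       [ 0.00000000e+00,  0.00000000e+00,  0.00000000e+00,
         1.00000000e+00]])}
top {'camera_matrix': array([[493.17714297,   0.        , 325.31794346],
       [  0.        , 493.17714297, 198.73016327],
       [  0.        ,   0.        ,   1.        ]]), 'extrinsics': array([[-8.81782313e-02, -9.96103109e-01, -1.78761474e-03,
         3.29695793e+01],
       [ 9.63650867e-01, -8.57595382e-02,  2.53026299e-01,
        -5.89047139e+02],
       [-2.52193588e-01,  2.05887750e-02,  9.67457749e-01,
        -1.48773247e+03],
       [ 0.00000000e+00,  0.00000000e+00,  0.00000000e+00,
         1.00000000e+00]])}
```

View pics/side0.png

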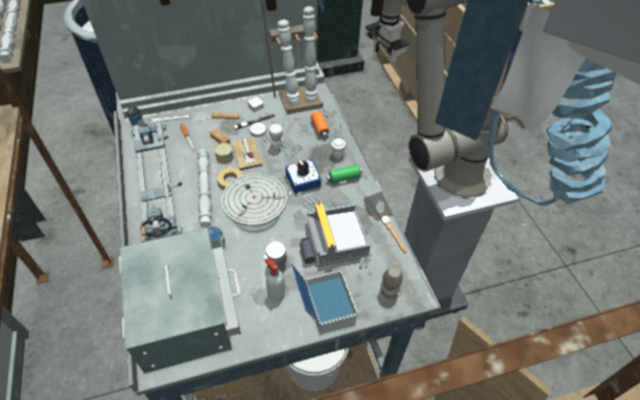

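View pics/top0.png

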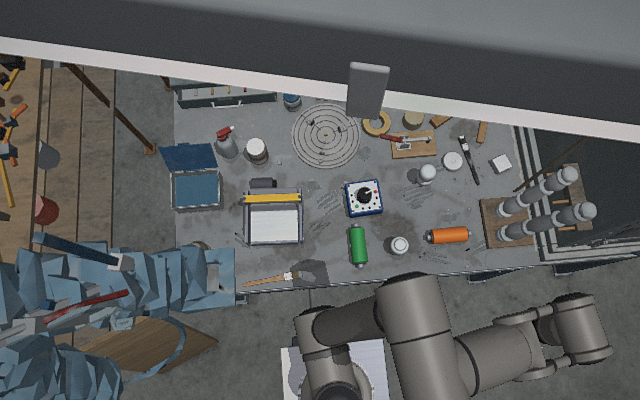

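The top view shows the green roller at (358,245), the stand's deck at (273,222), its yellow bar at (272,198) and the selector at (363,197). I'll zoom in to measure them.

```bash
cat > h.py <<'E'
import numpy as np, cv2
from rig import ctrl, optics, models
def P(n):
    p=optics.camera_params(n); return p["camera_matrix"],p["extrinsics"]
def proj(n,X):
    K,E=P(n); X=np.atleast_2d(X); c=X@E[:3,:3].T+E[:3,3]; c=c*[1,-1,-1]
    u=c@K.T; return u[:,:2]/u[:,2:]
def back(n,uv,z):
    K,E=P(n); d=np.linalg.inv(K)@np.array([uv[0],uv[1],1.]); d=d*[1,-1,-1]
    R,t=E[:3,:3],E[:3,3]; o=-R.T@t; w=R.T@d; return o+w*(z-o[2])/w[2]
def tri(uvs):
    A=[];b=[]
    for n,uv in uvs.items():
        K,E=P(n); d=np.linalg.inv(K)@np.array([uv[0],uv[1],1.])*[1,-1,-1]
        R,t=E[:3,:3],E[:3,3]; o=-R.T@t; w=R.T@d; w/=np.linalg.norm(w); M=np.eye(3)-np.outer(w,w); A.append(M); b.append(M@o)
    return np.linalg.lstsq(np.vstack(A),np.hstack(b),rcond=None)[0]
def crop(im,x0,y0,x1,y1,s,f):
    c=cv2.resize(im[y0:y1,x0:x1,::-1],None,fx=s,fy=s,interpolation=cv2.INTER_CUBIC); cv2.imwrite(f,c)
E
python3 - <<'E'
from h import *
t=cv2.imread("pics/top0.png")[:,:,::-1]; s=cv2.imread("pics/side0.png")[:,:,::-1]
crop(t,225,165,415,275,4,"pics/tz.png"); crop(s,270,130,410,270,4,"pics/sz.png")
for n in("roller_center","stand_vee","stand_deck","keeper_bar","selector_top","selector_pointer","stand_ridge","stand_lip","jar_3","spindle_part_1","spindle_part_3","spindle_part_4"):
  for c in("top","side"):
    try: print(n,c,[(np.round(r["uv"],1),round(r["score"],2)) for r in models.recognise(c,n)][:3])
    except Exception as e: print(n,c,e)
print(ctrl.get_obs()["time_s"])
E
```

```text
roller_center top [(array([358.9, 243. ]), 0.96), (array([450.8, 237.1]), 0.63)]
roller_center side [(array([318.7, 124.9]), 0.83), (array([347.9, 174.2]), 0.64)]
stand_vee top [(array([271.5, 216.2]), 0.92)]
stand_vee side [(array([330.2, 235.4]), 0.79)]
stand_deck top [(array([273.8, 216. ]), 0.68)]
stand_deck side [(array([276.9, 139. ]), 0.68), (array([330.5, 239. ]), 0.56)]
keeper_bar top [(array([270.8, 211.5]), 0.71), (array([364.4, 195.7]), 0.6)]
keeper_bar side []
selector_top top [(array([362. , 195.1]), 0.78)]
selector_top side [(array([302.2, 168.4]), 0.6)]
selector_pointer top [(array([361.2, 195.2]), 0.7)]
selector_pointer side [(array([302.7, 167.6]), 0.68), (array([278.6, 252.4]), 0.16)]
stand_ridge top [(array([270.6, 212.8]), 0.91)]
stand_ridge side [(array([334.3, 237.4]), 0.62)]
stand_lip top [(array([274.1, 215.7]), 0.61)]
stand_lip side [(array([332.1, 236.5]), 0.83)]
jar_3 top [(array([256.4, 152.5]), 0.62), (array([202.9, 246.3]), 0.27)]
jar_3 side [(array([278.8, 257.6]), 0.57)]
spindle_part_1 top [(array([425.9, 175.1]), 0.91), (array([396.9, 247.4]), 0.71), (array([200.8, 248.1]), 0.43)]
spindle_part_1 side [(array([391.3, 281.2]), 0.66), (array([274.5, 136.6]), 0.56), (array([337.7, 146.3]), 0.55)]
spindle_part_3 top [(array([425.9, 175.1]), 0.91), (array([396.9, 247.4]), 0.71), (array([200.8, 248.1]), 0.43)]
spindle_part_3 side [(array([391.3, 281.2]), 0.66), (array([274.5, 136.6]), 0.56), (array([337.7, 146.3]), 0.55)]
spindle_part_4 top [(array([425.9, 175.1]), 0.91), (array([396.9, 247.4]), 0.71), (array([200.8, 248.1]), 0.43)]
spindle_part_4 side [(array([391.3, 281.2]), 0.66), (array([274.5, 136.6]), 0.56), (array([337.7, 146.3]), 0.55)]
1.3
```

View pics/tz.png

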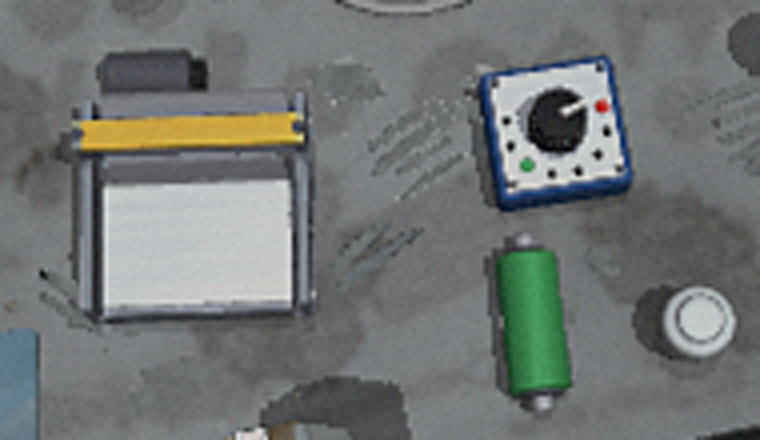

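View pics/sz.png

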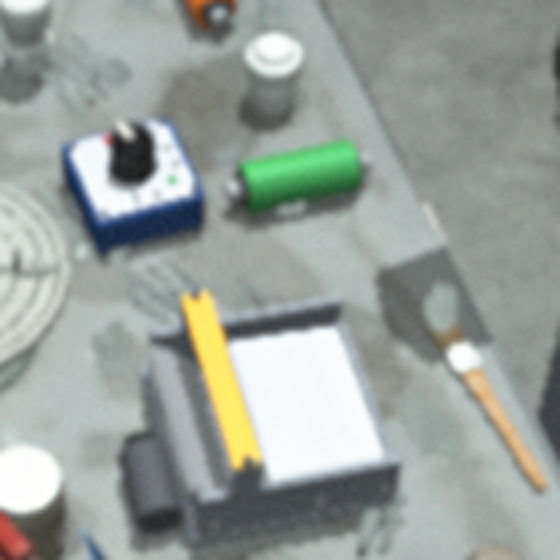

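```bash
cat >> h.py <<'E'
from scipy.optimize import minimize
def hullmask(n,pts,S=6,box=None):
    uv=proj(n,pts); x0,y0,x1,y1=box
    q=((uv-[x0,y0]+0.5)*S*16).round().astype(np.int32)
    m=np.zeros(((y1-y0)*S,(x1-x0)*S),np.uint8); cv2.fillConvexPoly(m,cv2.convexHull(q),255,shift=4)
    return cv2.resize(m,(x1-x0,y1-y0),interpolation=cv2.INTER_AREA)/255.
def fit(shape,p0,masks,steps,show=True):
    boxes={}
    for n,m in masks.items():
        ys,xs=np.nonzero(m>0.5); boxes[n]=(max(xs.min()-12,0),max(ys.min()-12,0),xs.max()+12,ys.max()+12)
    def cost(p,each=False):
        r=[]
        for n,m in masks.items():
            b=boxes[n]; h=hullmask(n,shape(p),box=b); t=m[b[1]:b[3],b[0]:b[2]]
            r.append(np.abs(h-t).sum()/t.sum())
        return r if each else sum(r)
    sx=np.vstack([p0]+[np.array(p0)+np.eye(len(p0))[i]*steps[i] for i in range(len(p0))])
    best=None
    for k in range(3):
        o=minimize(cost,sx[0],method="Nelder-Mead",options=dict(initial_simplex=sx,xatol=.02,fatol=1e-4,maxiter=600))
        sx=np.vstack([o.x]+[o.x+np.eye(len(p0))[i]*steps[i]/(2) for i in range(len(p0))])
    return o.x,cost(o.x,True)
def box(p,dx,dy,z0,z1,cx=0,cy=0):
    c,s=np.cos(p[2]),np.sin(p[2])
    return np.array([[p[0]+c*(a+cx)-s*(b+cy),p[1]+s*(a+cx)+c*(b+cy),z] for a in(-dx/2,dx/2) for b in(-dy/2,dy/2) for z in(z0,z1)])
def cylh(p,r,L,z):  # axis along local y
    t=np.linspace(0,2*np.pi,48); c,s=np.cos(p[2]),np.sin(p[2]); out=[]
    for b in(-L/2,L/2):
        a=r*np.cos(t); out.append(np.c_[p[0]+c*a-s*b,p[1]+s*a+c*b,z+r*np.sin(t)])
    return np.vstack(out)
def cylv(p,r,z0,z1):
    t=np.linspace(0,2*np.pi,48)
    return np.vstack([np.c_[p[0]+r*np.cos(t),p[1]+r*np.sin(t),0*t+z] for z in(z0,z1)])
def hsvmask(im,lo,hi,win):
    h=cv2.cvtColor(np.ascontiguousarray(im),cv2.COLOR_RGB2HSV); m=cv2.inRange(h,np.array(lo),np.array(hi))
    w=np.zeros_like(m); x0,y0,x1,y1=win; w[y0:y1,x0:x1]=m[y0:y1,x0:x1]
    k,l,st,_=cv2.connectedComponentsWithStats(w); i=1+np.argmax(st[1:,4]); return (l==i).astype(float)
E
python3 - <<'E'
from h import *
t=cv2.imread("pics/top0.png")[:,:,::-1]; s=cv2.imread("pics/side0.png")[:,:,::-1]
W=lambda x0,y0,x1,y1:(x0,y0,x1,y1)
g={"top":hsvmask(t,(45,90,40),(85,255,255),(335,215,385,280)),"side":hsvmask(s,(45,90,40),(85,255,255),(320,155,370,190))}
y={"top":hsvmask(t,(18,120,90),(35,255,255),(230,180,310,215)),"side":hsvmask(s,(18,120,90),(35,255,255),(305,195,345,250))}
b={"top":hsvmask(t,(100,90,30),(130,255,255),(335,170,390,225)),"side":hsvmask(s,(100,90,30),(130,255,255),(280,150,330,200))}
for n in g: print(n,[m[n].sum() for m in(g,y,b)])
# box filled hull for selector
for n in b:
    q=np.argwhere(b[n]>0)[:,::-1].astype(np.int32); m=np.zeros((400,640),np.uint8); cv2.fillConvexPoly(m,cv2.convexHull(q),1); b[n]=m.astype(float)
p0=back("top",(358.5,244),25); print("roller init",p0)
for ms in (g,{"top":g["top"]},{"side":g["side"]}): print("roller",fit(lambda p:cylh(p,25,110,25),[p0[0],p0[1],1.6],ms,[8,8,.15]))
p0=back("top",(272,197),102)
for ms in (y,{"top":y["top"]},{"side":y["side"]}): print("bar",fit(lambda p:box(p,24,180,98,106),[p0[0],p0[1],0.],ms,[8,8,.1]))
p0=back("top",(363,197),50)
for ms in (b,{"top":b["top"]},{"side":b["side"]}): print("selbox",fit(lambda p:box(p,110,110,0,50),[p0[0],p0[1],0.1],ms,[8,8,.1]))
k={"top":hsvmask(t,(0,0,0),(180,255,55),(352,183,376,208)),"side":hsvmask(s,(0,0,0),(180,255,60),(293,155,313,180))}
for ms in (k,{"top":k["top"]}): print("knob",ms["top"].sum(),fit(lambda p:cylv(p,22,52,89),[p0[0],p0[1]],ms,[8,8]))
# dots/pointer from zoomed crop /4 + offset
c=lambda x,y:(225+(x+.5)/4-.5,165+(y+.5)/4-.5)
for nm,q in dict(red=(602,106),d1=(607,131),d2=(597,154),d3=(577,171),d4=(551,174),green=(528,165),d6=(511,147),d7=(507,121)).items(): print(nm,back("top",c(*q),50)[:2].round(1))
print("ptr",back("top",c(580,106),89)[:2], "ktop",back("top",c(557,117),89)[:2])
for nm,q,z in(("jar/part1",(397,243),75),("part3",(427,172),102)): print(nm,back("top",q,z)[:2].round(0))
print("deck corners",[back("top",c(*q),z)[:2].round(1) for q,z in(((105,185),44),((292,180),44),((292,300),40),((102,307),40))])
E
```

```text
top [np.float64(530.0), np.float64(407.0), np.float64(297.0)]
side [np.float64(351.0), np.float64(292.0), np.float64(250.0)]
roller init [ 444.35217134 -112.86393229   25.        ]
roller (array([ 441.27933258, -111.07156925,    1.58958828]), [np.float64(0.09912689604143544), np.float64(0.2091614993575778)])
roller (array([ 441.50990522, -109.98444571,    1.58715462]), [np.float64(0.08589715131335553)])
roller (array([ 437.51290283, -113.9986754 ,    1.56793958]), [np.float64(0.174269593877437)])
bar (array([ 6.01366202e+02,  1.42402378e+02, -4.62178349e-02]), [np.float64(0.18738738738738736), np.float64(0.2724281493419286)])
bar (array([ 6.01830700e+02,  1.52199557e+02, -4.79757670e-02]), [np.float64(0.18838945897769424)])
bar (array([ 6.02243745e+02,  1.40345699e+02, -5.50920117e-02]), [np.float64(0.26704270749395653)])
selbox (array([ 5.94539884e+02, -1.43464820e+02,  2.09415254e-02]), [np.float64(0.053456001525407575), np.float64(0.6843617167146578)])
selbox (array([ 5.94556088e+02, -1.43267386e+02,  6.21909134e-02]), [np.float64(0.046807766866876405)])
selbox (array([ 5.94908537
[... 306 characters left out ...]
inimize_neldermead(fun, x0, args, callback, bounds=bounds,
                               **options)
    fsim[j] = func(sim[j])
              ~~~~^^^^^^^^
    fx = function(np.copy(x), *(wrapper_args + args))
  File "h.py", line 32, in cost
    b=boxes[n]; h=hullmask(n,shape(p),box=b); t=m[b[1]:b[3],b[0]:b[2]]
                  ~~~~~~~~^^^^^^^^^^^^^^^^^^
  File "h.py", line 21, in hullmask
    uv=proj(n,pts); x0,y0,x1,y1=box
  File "h.py", line 6, in proj
    K,E=P(n); X=np.atleast_2d(X); c=X@E[:3,:3].T+E[:3,3]; c=c*[1,-1,-1]
        ~^^^
  File "h.py", line 4, in P
    p=optics.camera_params(n); return p["camera_matrix"],p["extrinsics"]
ValueError: time passes only in moves, steps and waits
```

```bash
sed -i 's/^def P(n):/_C={}\ndef P(n):\n    if n not in _C: _C[n]=_P(n)\n    return _C[n]\ndef _P(n):/' h.py
python3 - <<'E'
from h import *
t=cv2.imread("pics/top0.png")[:,:,::-1]; s=cv2.imread("pics/side0.png")[:,:,::-1]
c=lambda x,y:(225+(x+.5)/4-.5,165+(y+.5)/4-.5)
for nm,q in dict(red=(602,106),d1=(607,131),d2=(597,154),d3=(577,171),d4=(551,174),green=(528,165),d6=(511,147),d7=(507,121)).items(): print(nm,back("top",c(*q),50)[:2].round(1))
print("ptr",back("top",c(580,106),89)[:2], "ktop",back("top",c(557,117),89)[:2])
k={"top":hsvmask(t,(0,0,0),(180,255,70),(354,185,374,206))}
print("knob",k["top"].sum(),fit(lambda p:cylv(p,22,52,89),[594,-144],k,[8,8]))
for nm,q,z in(("part1",(400,243),75),("part3",(427,172),102)): print(nm,back("top",q,z)[:2].round(0))
print("deck corners",[back("top",c(*q),z)[:2].round(1) for q,z in(((105,185),44),((292,180),44),((292,300),40),((102,307),40))])
# overlay
def ov(im,n,segs,win,sc,f):
    x0,y0,x1,y1=win
    o=cv2.resize(im[y0:y1,x0:x1,::-1],None,fx=sc,fy=sc,interpolation=cv2.INTER_CUBIC)
    for pts,col in segs:
        uv=((proj(n,pts)-[x0,y0]+.5)*sc).astype(np.int32); cv2.polylines(o,[uv],True,col,1)
    cv2.imwrite(f,o)
def rect(p,x0,x1,y0,y1,z):
    c_,s_=np.cos(p[2]),np.sin(p[2]); return np.array([[p[0]+c_*a-s_*b,p[1]+s_*a+c_*b,z] for a,b in((x0,y0),(x1,y0),(x1,y1),(x0,y1))])
p=(601.5,146,-.045)
segs=[(rect(p,-12,12,-90,90,106),(0,0,255)),(rect(p,-12,12,-90,90,98),(255,0,255)),(rect(p,-24,-122,-81,81,68),(255,0,0)),(rect(p,-24,-24.1,-75,75,45),(0,255,0)),(rect(p,-123,-130,-75,75,47),(0,255,255))]
ov(t,"top",segs,(225,165,325,255),8,"pics/to1.png"); ov(s,"side",segs,(290,190,380,280),6,"pics/so1.png")
E
```

```text
red [ 607.4 -182.6]
d1 [ 586.3 -184.2]
d2 [ 568.  -174.1]
d3 [ 555.4 -156.5]
d4 [ 554.8 -135.4]
green [ 563.8 -117.8]
d6 [ 579.9 -105.8]
d7 [ 601.7 -104.8]
ptr [ 598.52300262 -160.37097683] ktop [ 591.19126034 -141.33500829]
knob 167.0 (array([ 592.13267525, -141.74169462]), [np.float64(0.18335094516848657)])
part1 [ 428. -237.]
part3 [ 641. -346.]
deck corners [array([578.9, 222.2]), array([569.7,  72.1]), array([473. ,  79.5]), array([480.8, 230.1])]
```

View pics/to1.png

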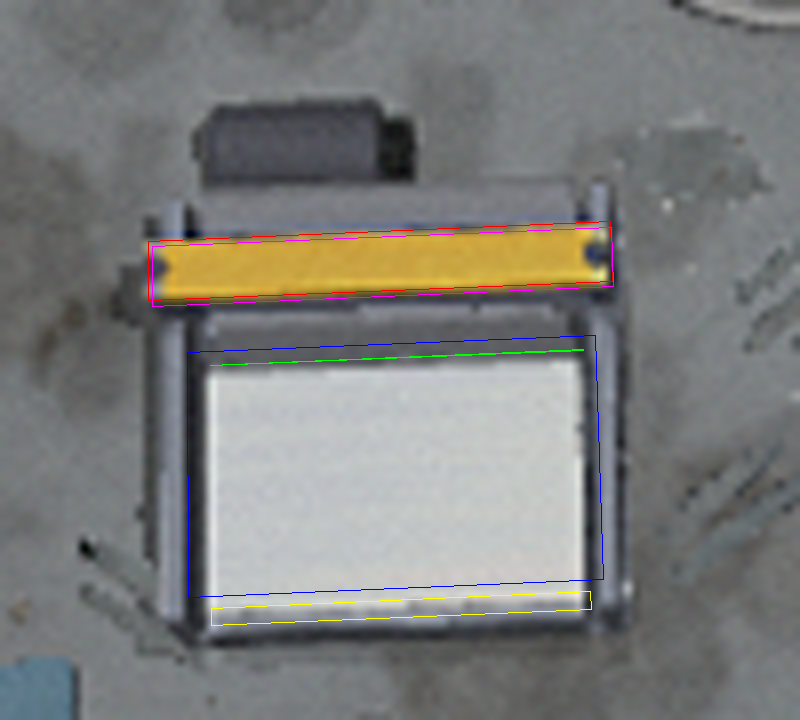

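View pics/so1.png

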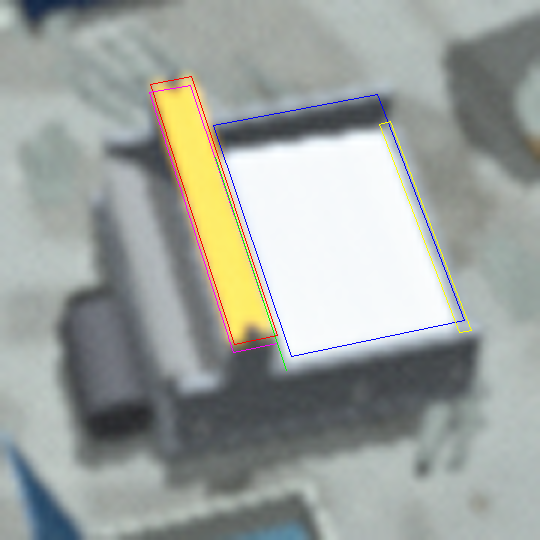

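```bash
cat >> h.py <<'E'
from scipy.spatial.transform import Rotation as Ro
def go(x,y,z,yaw):
    o=ctrl.get_obs(); R=Ro.from_rotvec(o["ee_rot"]); a=R.as_matrix()
    best=None
    for k in(0,):
        T=Ro.from_euler("z",yaw)*Ro.from_rotvec([np.pi,0,0])
        d=(R.inv()*T).as_rotvec()
    lin=a.T@(np.array([x,y,z])-o["position"])/10
    print("t",round(o["time_s"],2),"pos",o["position"].round(1),"yaw",round(np.arctan2(a[1,0],a[0,0]),4),"j",o["joints"].round(2),"F",o["wrist_force"].round(1),"op",round(o["opening"],3))
    print(" -> linear",lin.round(2),"rot",d.round(4))
E
python3 - <<'E'
from h import *
c=lambda x,y:(225+(x+.5)/4-.5,165+(y+.5)/4-.5)
a=back("top",c(522,242),25);b=back("top",c(541,402),25); print(a,b,(a+b)/2,np.linalg.norm(a-b),np.arctan2(*(a-b)[1::-1]))
D=np.array([[607.4,-182.6],[586.3,-184.2],[568,-174.1],[555.4,-156.5],[554.8,-135.4],[563.8,-117.8],[579.9,-105.8],[601.7,-104.8]])
s=np.linalg.lstsq(np.c_[2*D,np.ones(8)],(D**2).sum(1),rcond=None)[0]; print("dots circle",s[:2],np.sqrt(s[2]+s[0]**2+s[1]**2),np.degrees(np.arctan2(D[:,1]-s[1],D[:,0]-s[0])).round(1))
go(441,-111,110,.018)
E
```

```text
[ 506.54565602 -108.47505416   25.        ] [ 376.8448216  -110.10291683   25.        ] [ 441.69523881 -109.28898549   25.        ] 129.71104959366363 0.012550244620355859
dots circle [ 594.28316845 -144.19617231] 40.48109953254493 [ -71.1 -101.3 -131.3 -162.4  167.4  139.1  110.5   79.3]
t 1.3 pos [ 150.1 -503.1  226.7] yaw 0.2898 j [-1.43  0.34  1.52  0.    1.28 -0.15] F [-0.   0.8  0.5] op 0.996
 -> linear [ 39.09 -29.26  11.67] rot [ 1.000e-04 -0.000e+00  2.718e-01]
```

>>> step_arm:
  deltas:
    - {"linear": [39.1, -29.2, 9.0], "rotation": [0, 0, 0.27]}
    - {"linear": [39.1, -29.2, 9.0], "rotation": [0, 0, 0.27]}
    - {"linear": [39.1, -29.2, 9.0], "rotation": [0, 0, 0.27]}
    - {"linear": [39.1, -29.2, 9.0], "rotation": [0, 0, 0.27]}
    - {"linear": [39.1, -29.2, 9.0], "rotation": [0, 0, 0.27]}
    - {"linear": [39.1, -29.2, 9.0], "rotation": [0, 0, 0.27]}
    - {"linear": [39.1, -29.2, 9.0], "rotation": [0, 0, 0.27]}
    - {"linear": [39.1, -29.2, 9.0], "rotation": [0, 0, 0.27]}
    - {"linear": [39.1, -29.2, 9.0], "rotation": [0, 0, 0.27]}
    - {"linear": [39.1, -29.2, 9.0], "rotation": [0, 0, 0.27]}
  jaw: -1

```text
time_s: 2.55
position: [441.2, -111.6, 136.7]
ee_rot: [3.141, 0.033, -0.001]
wrist_force: [-0.3, -0.8, -0.0]
opening: 0.997
```

```bash
python3 - <<'E'
from h import *
t=optics.read_camera("top"); crop(t,300,150,460,280,5,"pics/t1.png")
go(441.5,-110,15,.016)
E
```

```text
t 2.6 pos [ 441.  -112.2  136.9] yaw 0.0193 j [-0.42  0.32  1.84 -0.    0.98  1.13] F [ 0.5 -0.2  1.4] op 1.001
 -> linear [ 0.05 -0.23 12.19] rot [0.0004 0.     0.0033]
```

View pics/t1.png

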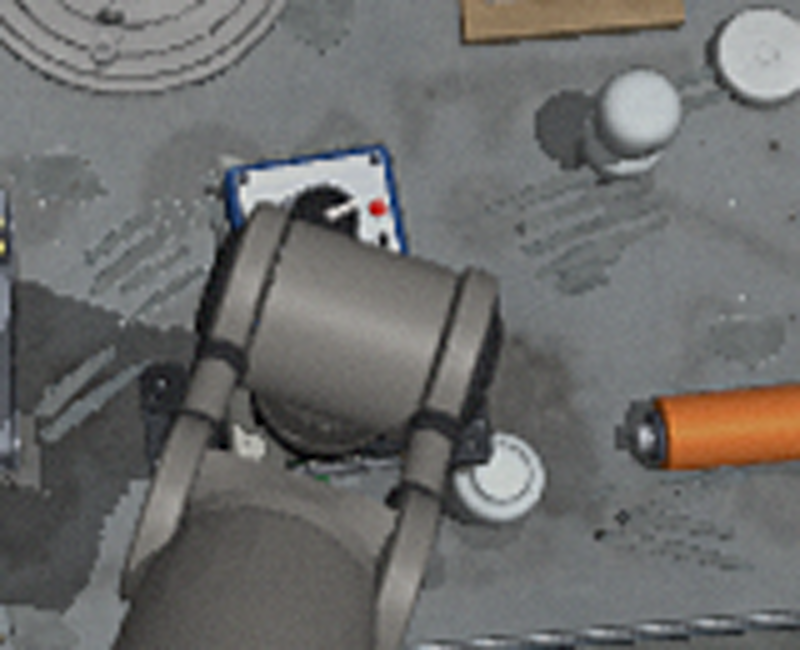

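>>> step_arm:
  deltas:
    - {"linear": [0.05, -0.5, 6.0], "rotation": [0, 0, 0.003]}
    - {"linear": [0.05, -0.5, 10.0], "rotation": [0, 0, 0.003]}
    - {"linear": [0.05, -0.5, 12.1], "rotation": [0, 0, 0.003]}
    - {"linear": [0.05, -0.5, 12.1], "rotation": [0, 0, 0.003]}
    - {"linear": [0.05, -0.5, 12.1], "rotation": [0, 0, 0.003]}

```text
time_s: 3.22
position: [442.1, -107.7, 16.7]
ee_rot: [3.141, 0.024, 0.002]
wrist_force: [0.1, -0.4, 0.5]
opening: 1.0
```

>>> step_arm:
  deltas:
    - {"linear": [0, 0, 0], "rotation": [0, 0, 0]}
    - {"linear": [0, 0, 0], "rotation": [0, 0, 0]}
    - {"linear": [0, 0, 0], "rotation": [0, 0, 0]}
    - {"linear": [0, 0, 0], "rotation": [0, 0, 0]}
    - {"linear": [0, 0, 0], "rotation": [0, 0, 0]}
    - {"linear": [0, 0, 0], "rotation": [0, 0, 0]}
  jaw: 1

```text
time_s: 3.98
position: [441.8, -106.6, 15.8]
ee_rot: [3.141, 0.026, 0.0]
wrist_force: [0.6, 0.2, 1.0]
opening: 0.538
```

```bash
python3 - <<'E'
from h import *
s=optics.read_camera("side"); crop(s,270,100,410,220,5,"pics/s2.png")
go(441.5,-107,130,.016)
E
```

```text
t 4.03 pos [ 441.8 -106.6   15.7] yaw 0.0168 j [-0.41  0.52  1.96 -0.    0.66  1.15] F [-0.5  0.3  0.7] op 0.537
 -> linear [ -0.03   0.04 -11.43] rot [ 0.0001 -0.0002  0.0008]
```

View pics/s2.png

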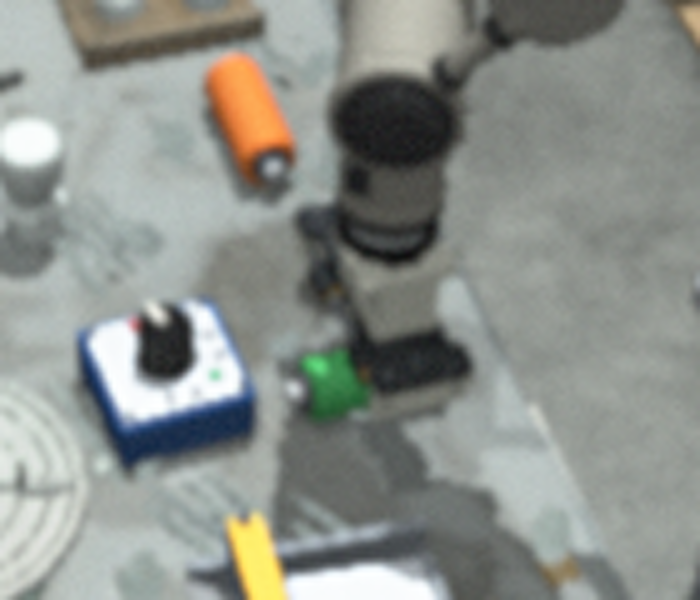

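The opening is 0.537 × 92 ≈ 49 mm, so the sleeve is held. The side view shows the green roller at about (337,177) between the fingers. Lifting now.

>>> step_arm:
  deltas:
    - {"linear": [0, 0, -4], "rotation": [0, 0, 0]}
    - {"linear": [0, 0, -9], "rotation": [0, 0, 0]}
    - {"linear": [0, 0, -14.5], "rotation": [0, 0, 0]}
    - {"linear": [0, 0, -14.5], "rotation": [0, 0, 0]}
    - {"linear": [0, 0, -14.5], "rotation": [0, 0, 0]}

```text
time_s: 4.65
position: [440.5, -106.1, 159.4]
ee_rot: [-3.14, -0.026, 0.004]
wrist_force: [0.4, -0.1, -5.2]
opening: 0.537
```

```bash
python3 - <<'E'
from h import *
import numpy as np
x,y=601.5-97*np.cos(-.06),146.3-97*np.sin(-.06); print(x,y)
go(x,y,160,1.511)
E
```

```text
504.6745476262852 152.11650862850612
t 4.65 pos [ 440.5 -106.1  159.4] yaw 0.0168 j [-0.41  0.29  1.81 -0.    1.05  1.15] F [ 0.4 -0.1 -5.2] op 0.537
 -> linear [  6.85 -25.71  -0.05] rot [-2.8000e-03  1.3000e-03 -1.4942e+00]
```

>>> step_arm:
  deltas:
    - {"linear": [0.7, -2.5, 0], "rotation": [0, 0, -0.15]}
    - {"linear": [1.4, -5, 0], "rotation": [0, 0, -0.3]}
    - {"linear": [2.0, -7.5, 0], "rotation": [0, 0, -0.45]}
    - {"linear": [2.7, -10, 0], "rotation": [0, 0, -0.6]}
    - {"linear": [3.4, -12.5, 0], "rotation": [0, 0, -0.75]}
    - {"linear": [4.0, -15, 0], "rotation": [0, 0, -0.9]}
    - {"linear": [4.7, -17.5, 0], "rotation": [0, 0, -1.05]}
    - {"linear": [5.4, -20, 0], "rotation": [0, 0, -1.2]}
    - {"linear": [6.0, -22.5, 0], "rotation": [0, 0, -1.35]}
    - {"linear": [6.85, -25.7, 0], "rotation": [0, 0, -1.494]}
    - {"linear": [6.85, -25.7, 0], "rotation": [0, 0, -1.494]}
    - {"linear": [6.85, -25.7, 0], "rotation": [0, 0, -1.494]}

```text
time_s: 6.15
position: [504.6, 151.1, 158.6]
ee_rot: [-2.286, -2.151, 0.006]
wrist_force: [0.5, 0.2, -4.7]
opening: 0.538
```

```bash
python3 - <<'E'
from h import *
t=optics.read_camera("top"); crop(t,225,165,325,265,6,"pics/t3.png")
s=optics.read_camera("side"); crop(s,280,150,400,270,5,"pics/s3.png")
go(504.7,152.1,58,1.511)
E
```

```text
t 6.25 pos [505.1 150.7 159.6] yaw 1.5093 j [ 0.14  0.41  1.62 -0.    1.12  0.21] F [ 0.6 -0.7 -4.4] op 0.54
 -> linear [ 0.14 -0.03 10.16] rot [-0.0024  0.0009 -0.0017]
```

View pics/t3.png

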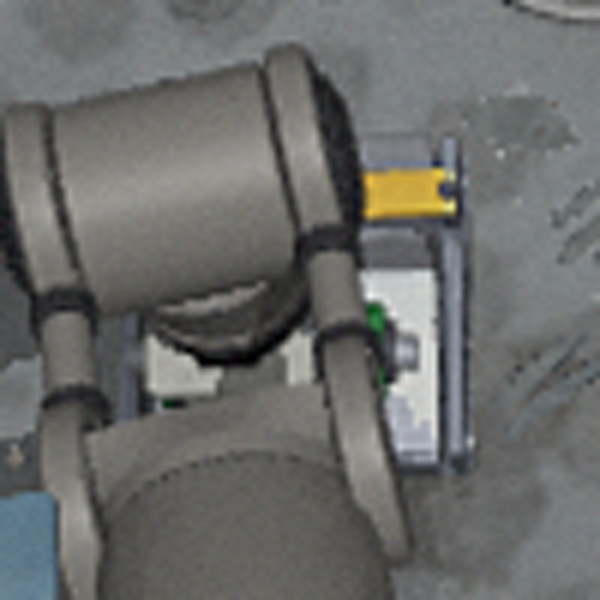

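View pics/s3.png

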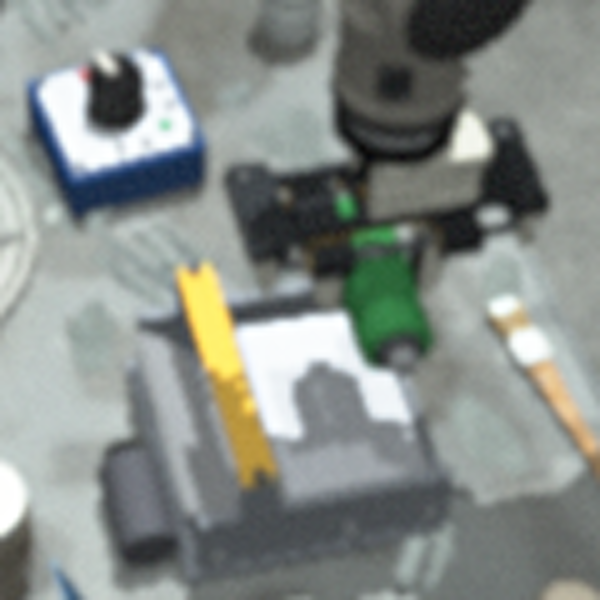

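The side view shows the held roller at about (358,209) above the deck, lying parallel to the yellow bar, with both ends inside the cheeks. Lowering it.

>>> step_arm:
  deltas:
    - {"linear": [0.14, 0, 4], "rotation": [0, 0, 0]}
    - {"linear": [0.14, 0, 7.5], "rotation": [0, 0, 0]}
    - {"linear": [0.14, 0, 9.5], "rotation": [0, 0, 0]}
    - {"linear": [0.14, 0, 10.0], "rotation": [0, 0, 0]}
    - {"linear": [0.14, 0, 10.0], "rotation": [0, 0, 0]}
    - {"linear": [0.14, 0, 10.0], "rotation": [0, 0, 0]}

```text
time_s: 7.0
position: [506.7, 152.9, 61.7]
ee_rot: [2.287, 2.152, 0.003]
wrist_force: [-0.4, 0.4, -4.4]
opening: 0.539
```

```bash
python3 - <<'E'
from h import *
go(504.7,152.1,57,1.511)
E
```

```text
t 7.0 pos [506.7 152.9  61.7] yaw 1.5104 j [ 0.15  0.54  1.72 -0.    0.88  0.21] F [-0.4  0.4 -4.4] op 0.539
 -> linear [-0.09 -0.2   0.47] rot [ 0.002  -0.0003 -0.0006]
```

>>> step_arm:
  deltas:
    - {"linear": [-0.05, -0.1, 0.2], "rotation": [0, 0, 0]}
    - {"linear": [-0.05, -0.1, 0.3], "rotation": [0, 0, 0]}
    - {"linear": [-0.05, -0.1, 0.3], "rotation": [0, 0, 0]}

```text
time_s: 7.38
position: [504.9, 152.5, 57.8]
ee_rot: [2.287, 2.154, -0.0]
wrist_force: [0.3, -0.2, -4.5]
opening: 0.538
```

```bash
python3 - <<'E'
from h import *
go(504.7,152.1,57,1.511)
E
```

```text
t 7.38 pos [504.9 152.5  57.8] yaw 1.5108 j [ 0.15  0.54  1.73 -0.    0.87  0.21] F [ 0.3 -0.2 -4.5] op 0.538
 -> linear [-0.04 -0.02  0.08] rot [ 0.0001  0.0001 -0.0002]
```

>>> step_arm:
  deltas:
    - {"linear": [0, 0, 0.1], "rotation": [0, 0, 0]}
    - {"linear": [0, 0, 0.1], "rotation": [0, 0, 0]}

```text
time_s: 7.62
position: [505.1, 152.6, 57.2]
ee_rot: [2.287, 2.154, 0.001]
wrist_force: [-2.0, -0.1, 2.9]
opening: 0.535
```

```bash
python3 - <<'E'
from h import *
go(504.7,152.1,57,1.511)
E
```

```text
t 7.62 pos [505.1 152.6  57.2] yaw 1.5109 j [ 0.15  0.54  1.73 -0.    0.87  0.21] F [-2.  -0.1  2.9] op 0.535
 -> linear [-0.05 -0.03  0.02] rot [ 0.0006 -0.     -0.0001]
```

Contact: the vertical force went from -4.5 N to +2.9 N. Opening the jaws, letting it settle, then retreating upward.

>>> step_arm:
  deltas:
    - {"linear": [0, 0, 0], "rotation": [0, 0, 0]}
    - {"linear": [0, 0, 0], "rotation": [0, 0, 0]}
    - {"linear": [0, 0, 0], "rotation": [0, 0, 0]}
    - {"linear": [0, 0, 0], "rotation": [0, 0, 0]}
    - {"linear": [0, 0, 0], "rotation": [0, 0, 0]}
    - {"linear": [0, 0, 0], "rotation": [0, 0, 0]}
    - {"linear": [0, 0, -2], "rotation": [0, 0, 0]}
    - {"linear": [0, 0, -5], "rotation": [0, 0, 0]}
    - {"linear": [0, 0, -9], "rotation": [0, 0, 0]}
    - {"linear": [0, 0, -10], "rotation": [0, 0, 0]}
    - {"linear": [0, 0, -10], "rotation": [0, 0, 0]}
  jaw: -1

```text
time_s: 9.0
position: [505.0, 152.5, 156.8]
ee_rot: [2.287, 2.153, 0.001]
wrist_force: [-0.1, -0.4, -0.3]
opening: 0.999
```

```bash
python3 - <<'E'
from h import *
s=optics.read_camera("side"); crop(s,290,170,390,270,6,"pics/s4.png")
import numpy as np
# staging: tool x along stand x, tool centre well before the ridge, in front of roller (roller at -105)
x,y=601.5-165*np.cos(-.06),146.3-165*np.sin(-.06); print(x,y)
go(x,y,150,-.06)
E
```

```text
436.7969109106913 156.19406106910836
t 9.05 pos [504.4 152.4 155.9] yaw 1.5108 j [ 0.15  0.41  1.62 -0.    1.11  0.21] F [-0.1  0.2 -0.2] op 0.998
 -> linear [-0.03 -6.77  0.59] rot [-6.0000e-04  1.2000e-03  1.5708e+00]
```

View pics/s4.png

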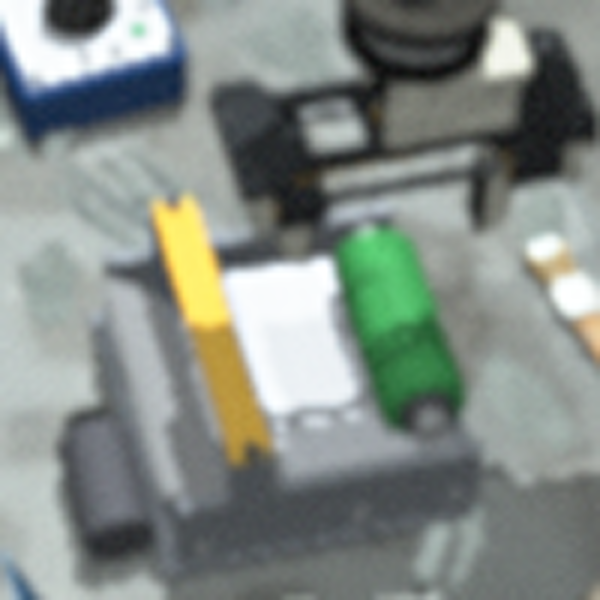

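The side view shows the roller at rest against the ridge, square to the bar, at about (357,224). Next I'll go to the front of it, with the jaws spread along the roller for a two-point push.

>>> step_arm:
  deltas:
    - {"linear": [0, -1, 0], "rotation": [0, 0, 0.17]}
    - {"linear": [0, -2, 0], "rotation": [0, 0, 0.34]}
    - {"linear": [0, -3, 0], "rotation": [0, 0, 0.51]}
    - {"linear": [0, -4, 0], "rotation": [0, 0, 0.68]}
    - {"linear": [0, -5, 0], "rotation": [0, 0, 0.85]}
    - {"linear": [0, -6, 0], "rotation": [0, 0, 1.02]}
    - {"linear": [0, -6.8, 0.5], "rotation": [0, 0, 1.19]}
    - {"linear": [0, -6.8, 0.5], "rotation": [0, 0, 1.36]}
    - {"linear": [0, -6.8, 0.5], "rotation": [0, 0, 1.53]}
    - {"linear": [0, -6.8, 0.5], "rotation": [0, 0, 1.571]}
    - {"linear": [0, -6.8, 0.5], "rotation": [0, 0, 1.571]}
    - {"linear": [0, -6.8, 0.5], "rotation": [0, 0, 1.571]}
  jaw: -0.3

```text
time_s: 10.55
position: [436.6, 156.5, 150.9]
ee_rot: [3.14, -0.093, -0.002]
wrist_force: [0.2, -1.2, 0.7]
opening: 0.65
```

```bash
python3 - <<'E'
from h import *
t=optics.read_camera("top"); crop(t,225,165,325,265,6,"pics/t5.png")
g={"top":hsvmask(t,(45,90,30),(85,255,255),(235,190,310,250))}; print(g["top"].sum())
print(proj("top",[[496.7,152.6,66]]))
go(436.8,156.2,58,-.06)
E
```

```text
19.0
[[273.33606677 232.79598144]]
t 10.6 pos [436.7 156.5 151.1] yaw -0.0595 j [ 0.18  0.31  1.8  -0.    1.03  1.81] F [ 0.4 -0.4  0.6] op 0.648
 -> linear [0.02 0.03 9.31] rot [0.0004 0.0011 0.0005]
```

View pics/t5.png

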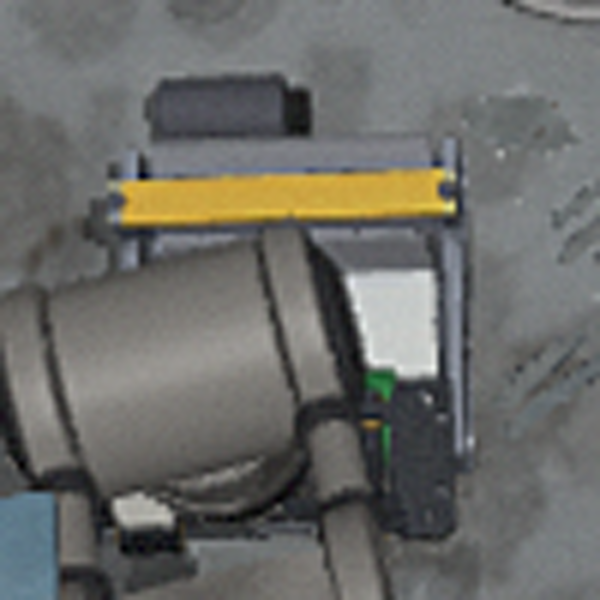

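>>> step_arm:
  deltas:
    - {"linear": [0, 0, 4], "rotation": [0, 0, 0]}
    - {"linear": [0, 0, 8], "rotation": [0, 0, 0]}
    - {"linear": [0, 0, 9.2], "rotation": [0, 0, 0]}
    - {"linear": [0, 0, 9.2], "rotation": [0, 0, 0]}
    - {"linear": [0, 0, 9.2], "rotation": [0, 0, 0]}

```text
time_s: 11.22
position: [438.1, 156.8, 60.9]
ee_rot: [-3.14, 0.094, -0.004]
wrist_force: [0.3, 0.3, 0.9]
opening: 0.651
```

```bash
python3 - <<'E'
from h import *
s=optics.read_camera("side"); crop(s,290,150,410,270,5,"pics/s6.png")
go(601.5-58*np.cos(.06),146.3+58*np.sin(.06),59,-.06)
E
```

```text
t 11.28 pos [438.1 156.8  61. ] yaw -0.0601 j [ 0.18  0.45  1.9  -0.    0.79  1.81] F [1.  0.2 0.2] op 0.65
 -> linear [10.58  0.07  0.22] rot [-0.0006 -0.0026 -0.0001]
```

View pics/s6.png

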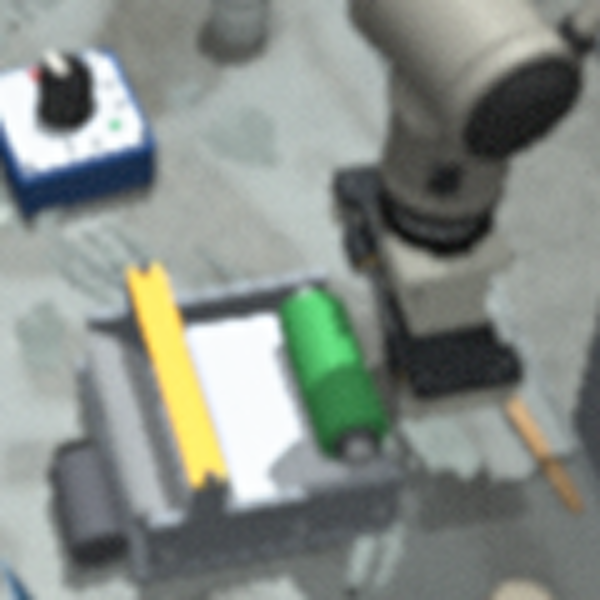

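The roller waits at the ridge at about (356,225), clear of the fingers. Pushing slowly along +x of the stand.

>>> step_arm:
  deltas:
    - {"linear": [1.5, 0, 0.1], "rotation": [0, 0, 0]}
    - {"linear": [2.2, 0, 0.2], "rotation": [0, 0, 0]}
    - {"linear": [2.8, 0, 0.2], "rotation": [0, 0, 0]}
    - {"linear": [3.4, 0, 0.2], "rotation": [0, 0, 0]}
    - {"linear": [4.0, 0, 0.2], "rotation": [0, 0, 0]}
    - {"linear": [4.6, 0, 0.2], "rotation": [0, 0, 0]}
    - {"linear": [5.2, 0, 0.2], "rotation": [0, 0, 0]}
    - {"linear": [5.8, 0, 0.2], "rotation": [0, 0, 0]}
    - {"linear": [6.4, 0, 0.2], "rotation": [0, 0, 0]}
    - {"linear": [7.0, 0, 0.2], "rotation": [0, 0, 0]}
    - {"linear": [7.5, 0, 0.2], "rotation": [0, 0, 0]}
    - {"linear": [8.0, 0, 0.2], "rotation": [0, 0, 0]}

```text
time_s: 12.78
position: [517.2, 151.7, 57.7]
ee_rot: [3.14, -0.095, -0.0]
wrist_force: [-1.5, 0.3, 1.4]
opening: 0.651
```

```bash
python3 - <<'E'
from h import *
s=optics.read_camera("side"); crop(s,290,150,410,270,5,"pics/s7.png")
go(601.5-58*np.cos(.06),146.3+58*np.sin(.06),59,-.06)
E
```

```text
t 12.82 pos [518.  151.7  57.8] yaw -0.0604 j [ 0.14  0.56  1.69 -0.    0.89  1.77] F [ 1.  -1.3 -0.4] op 0.651
 -> linear [ 2.57  0.04 -0.12] rot [-0.     -0.0011 -0.0004]
```

View pics/s7.png

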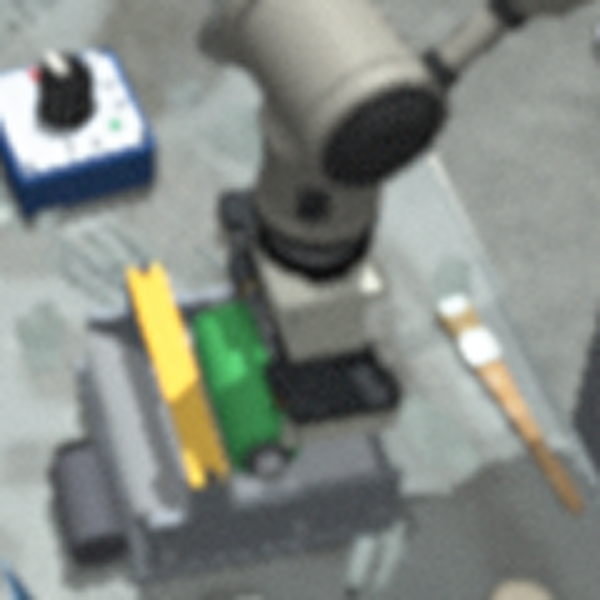

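It stays square in front of the bar, at about (336,226). Pushing on over the lip.

>>> step_arm:
  deltas:
    - {"linear": [0.4, 0, 0], "rotation": [0, 0, 0]}
    - {"linear": [0.8, 0, -0.1], "rotation": [0, 0, 0]}
    - {"linear": [1.2, 0, -0.1], "rotation": [0, 0, 0]}
    - {"linear": [1.6, 0, -0.1], "rotation": [0, 0, 0]}
    - {"linear": [2.0, 0, -0.1], "rotation": [0, 0, 0]}
    - {"linear": [2.4, 0, -0.1], "rotation": [0, 0, 0]}
    - {"linear": [2.7, 0, -0.1], "rotation": [0, 0, 0]}
    - {"linear": [3.0, 0, -0.1], "rotation": [0, 0, 0]}
    - {"linear": [3.0, 0, -0.1], "rotation": [0, 0, 0]}
    - {"linear": [3.0, 0, -0.1], "rotation": [0, 0, 0]}

```text
time_s: 14.08
position: [546.7, 150.0, 58.6]
ee_rot: [3.14, -0.094, -0.0]
wrist_force: [-0.3, 0.6, 0.5]
opening: 0.648
```

```bash
python3 - <<'E'
from h import *
s=optics.read_camera("side"); crop(s,290,150,410,270,5,"pics/s8.png")
go(601.5-100*np.cos(.06),146.3+100*np.sin(.06),60,-.06)
E
```

```text
t 14.12 pos [546.7 150.   58.7] yaw -0.0601 j [ 0.13  0.6   1.61 -0.    0.93  1.76] F [0.3 0.4 1. ] op 0.648
 -> linear [-4.51  0.04 -0.13] rot [ 0.0001  0.0002 -0.0001]
```

View pics/s8.png

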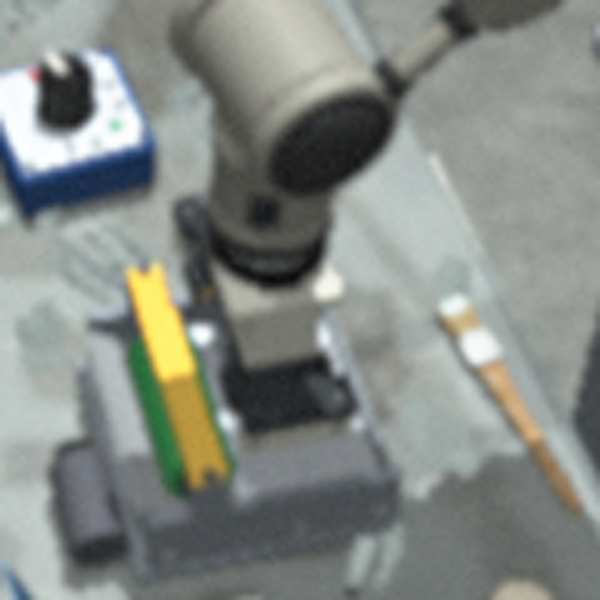

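The roller has dropped under the bar: green shows along both sides of it at about (324,230). Backing off, rising, and moving toward the selector.

>>> step_arm:
  deltas:
    - {"linear": [-2.5, 0, -0.1], "rotation": [0, 0, 0]}
    - {"linear": [-5, 0, -1], "rotation": [0, 0, 0]}
    - {"linear": [-6, 0, -5], "rotation": [0, 0, 0]}
    - {"linear": [-6, 0, -10], "rotation": [0, 0, 0]}
    - {"linear": [-6, 5, -11], "rotation": [0, 0, 0]}
    - {"linear": [-6, 11, -11], "rotation": [0, 0, 0]}
    - {"linear": [-6, 17, -11], "rotation": [0, 0, 0]}
    - {"linear": [-6, 17, -11], "rotation": [0, 0, 0]}
    - {"linear": [-6, 17, -11], "rotation": [0, 0, 0]}
  jaw: -1

```text
time_s: 15.25
position: [476.6, -15.9, 168.7]
ee_rot: [-3.14, 0.096, 0.0]
wrist_force: [0.4, 0.8, 0.8]
opening: 0.999
```

```bash
python3 - <<'E'
from h import *
t=optics.read_camera("top"); s=optics.read_camera("side")
crop(t,225,165,415,275,4,"pics/t9.png"); crop(s,270,150,390,270,5,"pics/s9.png")
# expected settled roller shape overlay
for n,im,win in(("top",t,(230,170,320,250)),("side",s,(290,190,380,270))):
    x0,y0,x1,y1=win; o=cv2.resize(im[y0:y1,x0:x1,::-1],None,fx=7,fy=7,interpolation=cv2.INTER_CUBIC)
    for r,L,col in((25,110,(0,0,255)),(9,142,(255,0,255))):
        q=((proj(n,cylh((601.5,146.3,-.06),r,L,56))-[x0,y0]+.5)*7).astype(np.int32); cv2.polylines(o,[cv2.convexHull(q)],True,col,1)
    cv2.imwrite(f"pics/ov9{n}.png",o)
go(593.5,-143,140,2.6)
E
```

```text
t 15.35 pos [476.7 -14.9 168.7] yaw -0.0586 j [-0.19  0.31  1.74  0.    1.09  1.44] F [-0.2  1.7 -0.3] op 0.997
 -> linear [12.41 12.11  2.86] rot [-3.0000e-04 -3.0000e-04 -2.6586e+00]
```

View pics/ov9top.png

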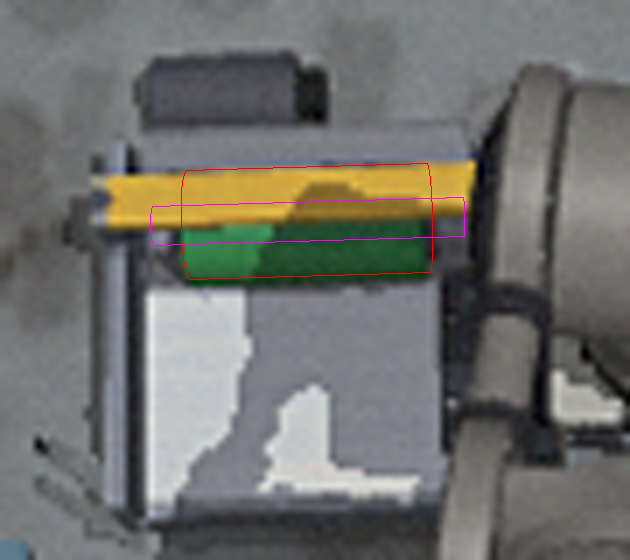

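View pics/ov9side.png

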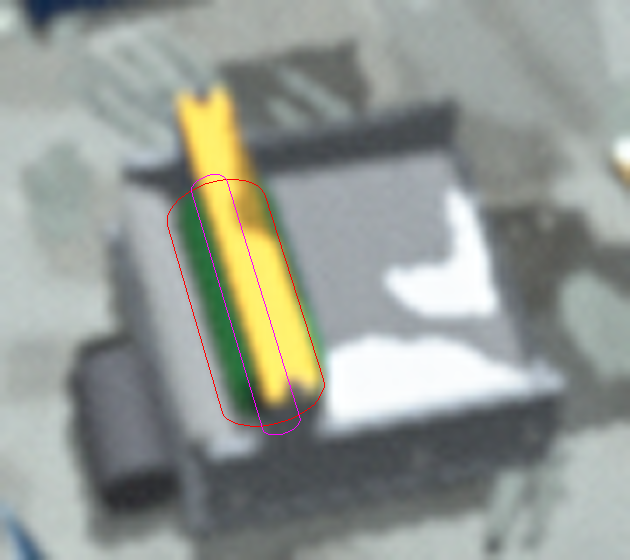

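The top view agrees with the model of the settled roller: sleeve outline at about (256–292, 198–209), parallel to the bar. The side view agrees on the deck side. On the motor side the visible green stops a little inside the outline. Moving on to the knob.

>>> step_arm:
  deltas:
    - {"linear": [1, 1, 0], "rotation": [0, 0, -0.17]}
    - {"linear": [2, 2, 0], "rotation": [0, 0, -0.34]}
    - {"linear": [3, 3, 0], "rotation": [0, 0, -0.51]}
    - {"linear": [4, 4, 0], "rotation": [0, 0, -0.68]}
    - {"linear": [5, 5, 0], "rotation": [0, 0, -0.85]}
    - {"linear": [6, 6, 0], "rotation": [0, 0, -1.02]}
    - {"linear": [7, 7, 0], "rotation": [0, 0, -1.19]}
    - {"linear": [8, 8, 0], "rotation": [0, 0, -1.36]}
    - {"linear": [9, 9, 0], "rotation": [0, 0, -1.53]}
    - {"linear": [10, 10, 0], "rotation": [0, 0, -1.7]}
    - {"linear": [11, 11, 0], "rotation": [0, 0, -1.87]}
    - {"linear": [12.4, 12.1, 1], "rotation": [0, 0, -1.96]}

```text
time_s: 16.85
position: [594.4, -142.7, 159.2]
ee_rot: [1.818, 2.56, 0.001]
wrist_force: [0.4, -0.0, -0.8]
opening: 1.002
```

```bash
python3 - <<'E'
from h import *
s=optics.read_camera("side"); crop(s,260,100,360,210,5,"pics/s10.png")
go(594,-143.5,60,1.9)
# refine knob in side view from earlier image
E
```

```text
t 16.9 pos [ 594.9 -144.   157.2] yaw 1.9085 j [-0.36  0.56  1.37 -0.    1.21 -0.7 ] F [-0.4 -0.8 -1.3] op 0.998
 -> linear [ 0.09 -0.07  9.72] rot [-0.0001  0.0004  0.0085]
```

View pics/s10.png

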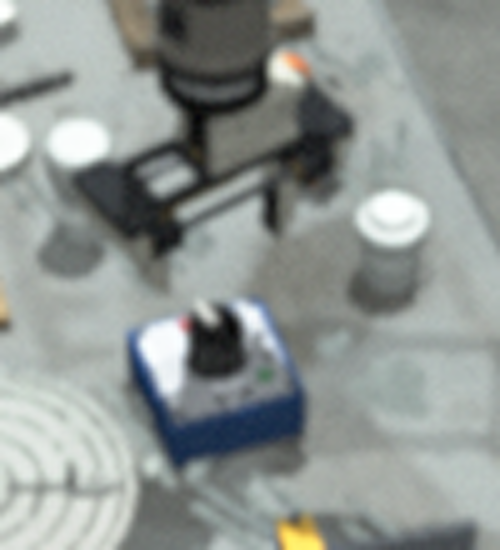

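>>> step_arm:
  deltas:
    - {"linear": [0.1, -0.05, 4], "rotation": [0, 0, 0]}
    - {"linear": [0.1, -0.05, 7.5], "rotation": [0, 0, 0]}
    - {"linear": [0.1, -0.05, 9.2], "rotation": [0, 0, 0]}
    - {"linear": [0.1, -0.05, 9.7], "rotation": [0, 0, 0]}
    - {"linear": [0.1, -0.05, 9.7], "rotation": [0, 0, 0]}
    - {"linear": [0.1, -0.05, 9.7], "rotation": [0, 0, 0]}

```text
time_s: 17.65
position: [593.2, -143.8, 63.1]
ee_rot: [1.826, 2.553, 0.001]
wrist_force: [0.0, -0.9, -0.0]
opening: 0.999
```

```bash
python3 - <<'E'
from h import *
s=optics.read_camera("side"); crop(s,260,100,360,210,5,"pics/s11.png")
go(594,-143.5,60,1.9)
E
```

```text
t 17.7 pos [ 593.1 -143.8   63. ] yaw 1.8997 j [-0.36  0.66  1.48 -0.    1.   -0.69] F [-0.5  0.6  0. ] op 0.998
 -> linear [0.   0.09 0.3 ] rot [ 0.0017  0.0015 -0.0003]
```

View pics/s11.png

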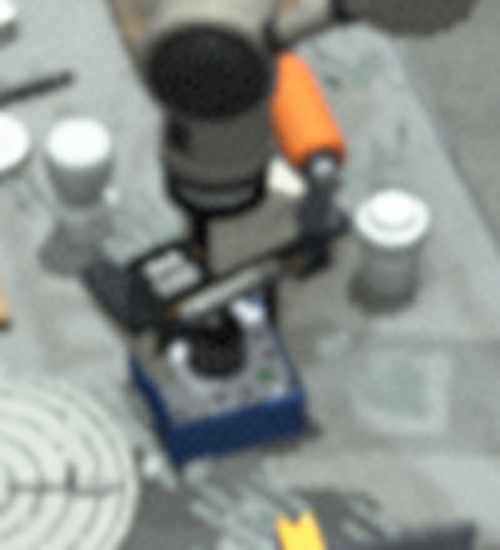

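The fingers straddle the knob at about (303,168), well centred. Closing.

>>> step_arm:
  deltas:
    - {"linear": [0, 0, 0.2], "rotation": [0, 0, 0]}
    - {"linear": [0, 0, 0.2], "rotation": [0, 0, 0]}
    - {"linear": [0, 0, 0.2], "rotation": [0, 0, 0]}
    - {"linear": [0, 0, 0.2], "rotation": [0, 0, 0]}
    - {"linear": [0, 0, 0.2], "rotation": [0, 0, 0]}
    - {"linear": [0, 0, 0.2], "rotation": [0, 0, 0]}
    - {"linear": [0, 0, 0.2], "rotation": [0, 0, 0]}
  jaw: 1

```text
time_s: 18.58
position: [593.3, -143.4, 59.9]
ee_rot: [1.827, 2.554, 0.002]
wrist_force: [6.0, 1.3, -1.7]
opening: 0.475
```

```bash
python3 - <<'E'
from h import *
go(594,-143.5,60,1.9); print(ctrl.get_obs()["torque"])
E
```

```text
t 18.57 pos [ 593.3 -143.4   59.9] yaw 1.8998 j [-0.36  0.66  1.48  0.    1.   -0.69] F [ 6.   1.3 -1.7] op 0.475
 -> linear [-0.04  0.06 -0.01] rot [ 0.0017  0.0007 -0.0002]
[ 0.29969994 -0.88789321 -0.00676423]
```

>>> step_arm:
  deltas:
    - {"linear": [0, 0.05, 0], "rotation": [0, 0, 0.13]}
    - {"linear": [0, 0.05, 0], "rotation": [0, 0, 0.26]}
    - {"linear": [0, 0.05, 0], "rotation": [0, 0, 0.39]}
    - {"linear": [0, 0.05, 0], "rotation": [0, 0, 0.524]}
    - {"linear": [0, 0.05, 0], "rotation": [0, 0, 0.524]}
    - {"linear": [0, 0.05, 0], "rotation": [0, 0, 0.524]}

```text
time_s: 19.32
position: [594.4, -143.3, 59.9]
ee_rot: [2.425, 1.993, 0.004]
wrist_force: [7.4, 1.3, -2.8]
opening: 0.477
```

```bash
python3 - <<'E'
from h import *
t=optics.read_camera("top"); s=optics.read_camera("side"); crop(s,270,140,330,200,8,"pics/s12.png"); crop(t,335,165,395,225,8,"pics/t12.png")
go(594,-143.5,60,1.9-.5236); print(ctrl.get_obs()["torque"])
E
```

```text
t 19.43 pos [ 594.4 -143.3   59.9] yaw 1.3757 j [-0.36  0.66  1.48  0.    1.   -0.17] F [ 8.2  0.8 -3.7] op 0.473
 -> linear [-0.03 -0.04 -0.01] rot [ 0.0032 -0.0004 -0.0007]
[ 0.30787281 -1.11015473  0.0304519 ]
```

View pics/s12.png

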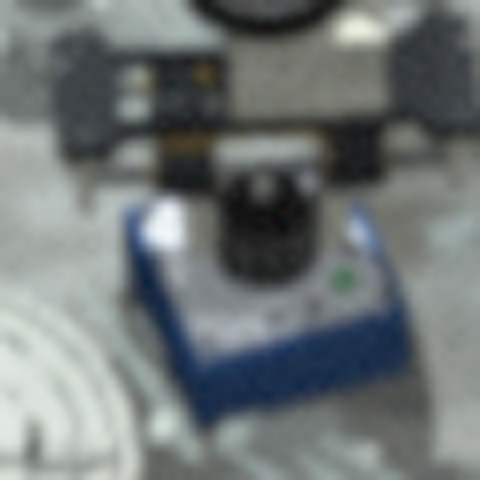

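View pics/t12.png

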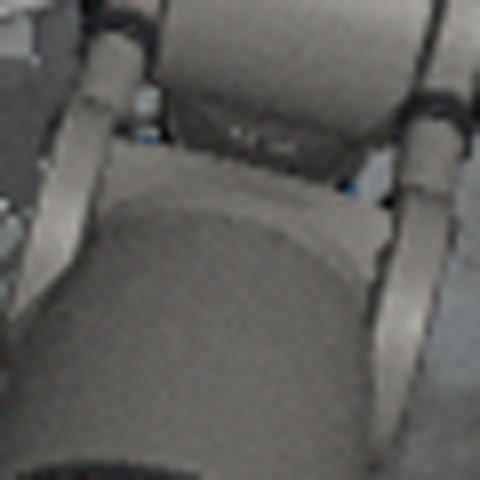

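The side view shows the knob held at about (303,167). The pointer is partly hidden, so I can't read it here. Turning clicks 2 and 3 with a dwell at each.

>>> step_arm:
  deltas:
    - {"linear": [0, 0, 0], "rotation": [0, 0, 0.13]}
    - {"linear": [0, 0, 0], "rotation": [0, 0, 0.26]}
    - {"linear": [0, 0, 0], "rotation": [0, 0, 0.39]}
    - {"linear": [0, 0, 0], "rotation": [0, 0, 0.524]}
    - {"linear": [0, 0, 0], "rotation": [0, 0, 0.524]}
    - {"linear": [0, 0, 0], "rotation": [0, 0, 0.524]}
    - {"linear": [0, 0, 0], "rotation": [0, 0, 0.65]}
    - {"linear": [0, 0, 0], "rotation": [0, 0, 0.78]}
    - {"linear": [0, 0, 0], "rotation": [0, 0, 0.91]}
    - {"linear": [0, 0, 0], "rotation": [0, 0, 1.047]}
    - {"linear": [0, 0, 0], "rotation": [0, 0, 1.047]}
    - {"linear": [0, 0, 0], "rotation": [0, 0, 1.047]}

```text
time_s: 20.92
position: [596.0, -144.6, 59.9]
ee_rot: [3.096, 0.513, 0.01]
wrist_force: [13.0, -3.1, -9.6]
opening: 0.471
```

```bash
python3 - <<'E'
from h import *
s=optics.read_camera("side"); crop(s,270,140,330,200,8,"pics/s13.png")
go(594,-143.5,60,1.9-.5236*3); print(ctrl.get_obs()["torque"])
E
```

```text
t 20.98 pos [ 596.  -144.6   59.9] yaw 0.3285 j [-0.36  0.66  1.48  0.    0.99  0.88] F [12.1 -2.5 -8.6] op 0.473
 -> linear [-0.16 -0.17 -0.01] rot [ 0.0046 -0.0059 -0.0007]
[-0.21452185 -1.9893138   0.03302097]
```

View pics/s13.png

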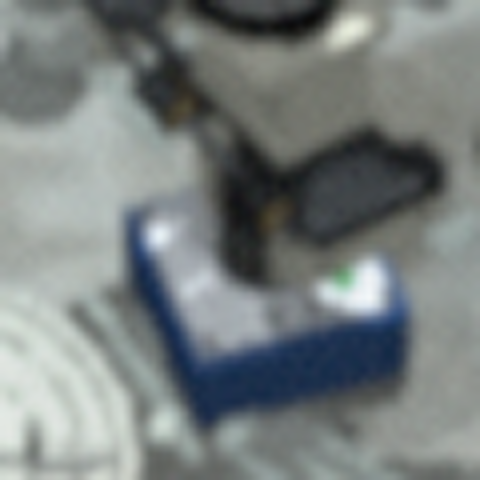

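The side force has grown to 13 N because the grasp is slightly off-axis. I'll let go, check the pointer, and regrasp better centred.

>>> step_arm:
  deltas:
    - {"linear": [0, 0, 0], "rotation": [0, 0, 0]}
    - {"linear": [0, 0, 0], "rotation": [0, 0, 0]}
    - {"linear": [0, 0, 0], "rotation": [0, 0, 0]}
    - {"linear": [0, 0, 0], "rotation": [0, 0, 0]}
    - {"linear": [0, 0, -3], "rotation": [0, 0, 0]}
    - {"linear": [0, 0, -9], "rotation": [0, 0, 0]}
    - {"linear": [-4, 0, -12], "rotation": [0, 0, 0]}
    - {"linear": [-9, 0, -12], "rotation": [0, 0, 0]}
    - {"linear": [-14, 0, -12], "rotation": [0, 0, 0]}
    - {"linear": [-19, 0, -12], "rotation": [0, 0, 0]}
    - {"linear": [-19, 0, -12], "rotation": [0, 0, 0]}
  jaw: -1

```text
time_s: 22.35
position: [410.5, -205.2, 180.1]
ee_rot: [-3.1, -0.51, 0.001]
wrist_force: [0.5, -0.9, -0.3]
opening: 1.001
```

```bash
python3 - <<'E'
from h import *
t=optics.read_camera("top"); s=optics.read_camera("side"); crop(s,270,140,330,200,10,"pics/s14.png"); crop(t,335,165,395,225,10,"pics/t14.png")
print(proj("top",[[594,-143.5,89]]),proj("side",[[594,-143.5,89]]))
go(594,-143.5,60,1.9-.5236*3); print(ctrl.get_obs()["torque"])
E
```

```text
[[364.4619765 192.9596759]] [[302.84854197 164.75691971]]
t 22.45 pos [ 413.4 -205.1  180.2] yaw 0.3276 j [-0.63  0.27  1.76  0.    1.1   0.62] F [ 0.3 -0.7  0.9] op 1.001
 -> linear [19.07 -0.03 12.04] rot [ 0.0011 -0.001  -0.0016]
[-0.00197142  0.00995418 -0.00129731]
```

View pics/s14.png

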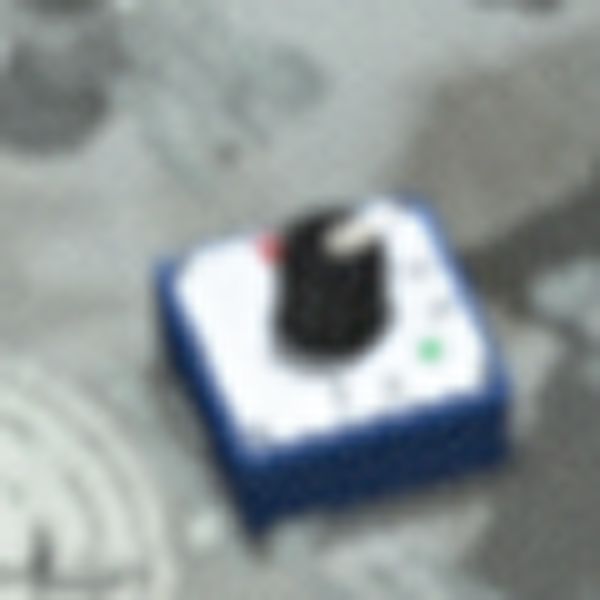

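View pics/t14.png

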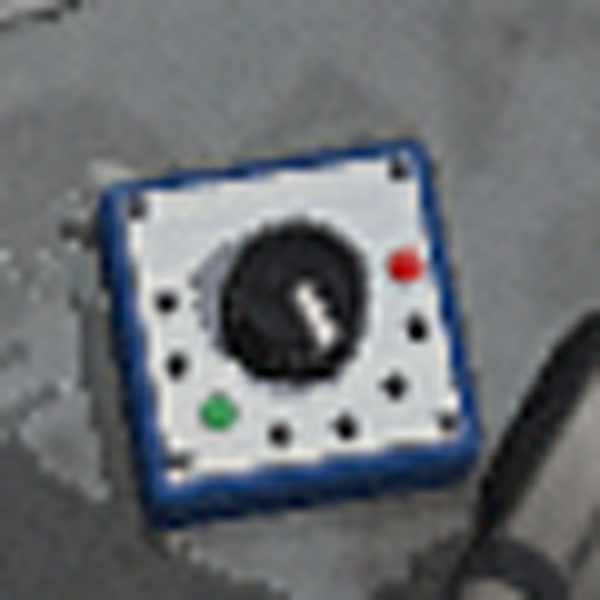

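```bash
python3 - <<'E'
from h import *
c=lambda x,y:(335+(x+.5)/10-.5,165+(y+.5)/10-.5)
a=back("top",c(302,288),89);b=back("top",c(329,342),89); print(a,b,np.linalg.norm(b-a),"line dir",np.degrees(np.arctan2(*(b-a)[1::-1])))
D=np.array([back("top",c(*q),50)[:2] for q in((406,267),(417,329),(396,388),(346,428),(279,435),(219,412),(177,366),(167,302))])
s=np.linalg.lstsq(np.c_[2*D,np.ones(8)],(D**2).sum(1),rcond=None)[0][:2]; print("centre",s,np.degrees(np.arctan2(D[:,1]-s[1],D[:,0]-s[0])).round(1))
print("from centre to tip",np.degrees(np.arctan2(b[1]-s[1],b[0]-s[0])),np.hypot(*(b[:2]-s)))
t=optics.read_camera("top")
g=cv2.cvtColor(t,cv2.COLOR_RGB2GRAY)
m=np.zeros_like(g); m[183:207,355:376]=1
mk=((g<75)&(m>0)).astype(np.uint8); k,l,st,_=cv2.connectedComponentsWithStats(mk); i=1+np.argmax(st[1:,4])
q=np.argwhere(l==i)[:,::-1].astype(np.int32); f=np.zeros_like(g); cv2.fillConvexPoly(f,cv2.convexHull(q),1)
print(st[i],fit(lambda p:cylv(p,22,52,89),[594,-144],{"top":f.astype(float)},[5,5]))
E
```

```text
[ 592.65154451 -144.26593763   89.        ] [ 574.41146478 -150.80962176   89.        ] 19.378346437177022 line dir -160.26439706444842
centre [ 594.25132709 -144.20915782] [ -71.6 -101.7 -131.5 -161.3  167.8  138.1  109.3   78.7]
from centre to tip -161.59838744266906 20.908999521396215
[357 187  14  17 169] (array([ 592.4055911 , -142.35483648]), [np.float64(0.08540975364504777)])
```

Pointer tip at (367.4,199): its bearing is -161.6° against -161.3° for dot 3, so the knob is at step 3. The drift under load puts the true axis near (594.5, -145.5). I'll regrasp there.

```bash
python3 - <<'E'
from h import *
go(594.5,-145.5,60,.328)
E
```

```text
t 22.5 pos [ 413.8 -204.9  180.1] yaw 0.3287 j [-0.63  0.27  1.76  0.    1.1   0.62] F [0.9 0.3 0.3] op 0.999
 -> linear [19.01  0.19 12.03] rot [ 0.001  -0.0009  0.0007]
```

>>> step_arm:
  deltas:
    - {"linear": [6, 0.2, 0], "rotation": [0, 0, 0]}
    - {"linear": [12, 0.2, 0], "rotation": [0, 0, 0]}
    - {"linear": [17, 0.2, 0], "rotation": [0, 0, 0]}
    - {"linear": [19, 0.2, 0], "rotation": [0, 0, 0]}
    - {"linear": [19, 0.2, 2], "rotation": [0, 0, 0]}
    - {"linear": [19, 0.2, 6], "rotation": [0, 0, 0]}
    - {"linear": [19, 0.2, 10], "rotation": [0, 0, 0]}
    - {"linear": [19, 0.2, 11.5], "rotation": [0, 0, 0]}
    - {"linear": [19, 0.2, 12], "rotation": [0, 0, 0]}
    - {"linear": [19, 0.2, 12], "rotation": [0, 0, 0]}
    - {"linear": [19, 0.2, 12], "rotation": [0, 0, 0]}

```text
time_s: 23.88
position: [594.5, -145.6, 61.2]
ee_rot: [3.098, 0.514, 0.004]
wrist_force: [-0.6, -0.2, 0.7]
opening: 1.003
```

```bash
python3 - <<'E'
from h import *
go(594.5,-145.5,60,.328)
E
```

```text
t 23.88 pos [ 594.5 -145.6   61.2] yaw 0.3288 j [-0.37  0.66  1.48 -0.    1.    0.88] F [-0.6 -0.2  0.7] op 1.003
 -> linear [ 0.   -0.01  0.12] rot [ 0.0018 -0.0021  0.0008]
```

>>> step_arm:
  deltas:
    - {"linear": [0, 0, 0], "rotation": [0, 0, 0]}
    - {"linear": [0, 0, 0], "rotation": [0, 0, 0]}
    - {"linear": [0, 0, 0], "rotation": [0, 0, 0]}
    - {"linear": [0, 0, 0], "rotation": [0, 0, 0]}
    - {"linear": [0, 0, 0], "rotation": [0, 0, 0]}
    - {"linear": [0, 0, 0], "rotation": [0, 0, 0]}
    - {"linear": [0, 0, 0], "rotation": [0, 0, 0]}
  jaw: 1

```text
time_s: 24.75
position: [593.6, -145.6, 59.7]
ee_rot: [3.099, 0.514, 0.0]
wrist_force: [-0.2, -2.0, 0.3]
opening: 0.473
```

>>> step_arm:
  deltas:
    - {"linear": [0, 0, 0], "rotation": [0, 0, 0.13]}
    - {"linear": [0, 0, 0], "rotation": [0, 0, 0.26]}
    - {"linear": [0, 0, 0], "rotation": [0, 0, 0.39]}
    - {"linear": [0, 0, 0], "rotation": [0, 0, 0.524]}
    - {"linear": [0, 0, 0], "rotation": [0, 0, 0.524]}
    - {"linear": [0, 0, 0], "rotation": [0, 0, 0.524]}

```text
time_s: 25.5
position: [593.6, -145.3, 59.7]
ee_rot: [3.127, -0.302, 0.0]
wrist_force: [0.9, -0.7, 0.6]
opening: 0.47
```

```bash
python3 - <<'E'
from h import *
go(594.5,-145.5,60,.328-.5236)
E
```

```text
t 25.5 pos [ 593.6 -145.3   59.7] yaw -0.1927 j [-0.37  0.66  1.48 -0.    1.    1.4 ] F [ 0.9 -0.7  0.6] op 0.47
 -> linear [ 0.09  0.   -0.03] rot [ 0.     -0.0001  0.0029]
```

Well centred now, with forces under 2 N. Last click, then let go and clear away.

>>> step_arm:
  deltas:
    - {"linear": [0, 0, 0], "rotation": [0, 0, 0.13]}
    - {"linear": [0, 0, 0], "rotation": [0, 0, 0.26]}
    - {"linear": [0, 0, 0], "rotation": [0, 0, 0.39]}
    - {"linear": [0, 0, 0], "rotation": [0, 0, 0.524]}
    - {"linear": [0, 0, 0], "rotation": [0, 0, 0.524]}
    - {"linear": [0, 0, 0], "rotation": [0, 0, 0.524]}

```text
time_s: 26.25
position: [593.7, -145.1, 59.7]
ee_rot: [-2.942, 1.101, -0.0]
wrist_force: [1.7, 0.8, -0.5]
opening: 0.475
```

>>> step_arm:
  deltas:
    - {"linear": [0, 0, 0], "rotation": [0, 0, 0]}
    - {"linear": [0, 0, 0], "rotation": [0, 0, 0]}
    - {"linear": [0, 0, 0], "rotation": [0, 0, 0]}
    - {"linear": [0, 0, 0], "rotation": [0, 0, 0]}
    - {"linear": [0, 0, -3], "rotation": [0, 0, 0]}
    - {"linear": [0, 0, -9], "rotation": [0, 0, 0]}
    - {"linear": [-3, 3, -13], "rotation": [0, 0, 0]}
    - {"linear": [-7, 3, -13], "rotation": [0, 0, 0]}
    - {"linear": [-12, 3, -13], "rotation": [0, 0, 0]}
    - {"linear": [-17, 3, -13], "rotation": [0, 0, 0]}
    - {"linear": [-17, 3, -13], "rotation": [0, 0, 0]}
  jaw: -1

```text
time_s: 27.62
position: [443.4, -54.0, 190.0]
ee_rot: [2.942, -1.102, -0.002]
wrist_force: [1.1, -1.1, 1.0]
opening: 1.002
```

```bash
python3 - <<'E'
from h import *
t=optics.read_camera("top"); s=optics.read_camera("side"); crop(t,225,165,415,275,4,"pics/t15.png"); cv2.imwrite("pics/s15.png",s[:,:,::-1]); crop(t,335,165,395,225,10,"pics/t15b.png")
for n,im,win in(("top",t,(230,170,320,250)),):
    x0,y0,x1,y1=win; o=cv2.resize(im[y0:y1,x0:x1,::-1],None,fx=7,fy=7,interpolation=cv2.INTER_CUBIC)
    for r,L,col in((25,110,(0,0,255)),(9,142,(255,0,255))):
        q=((proj(n,cylh((601.5,146.3,-.06),r,L,56))-[x0,y0]+.5)*7).astype(np.int32); cv2.polylines(o,[cv2.convexHull(q)],True,col,1)
    cv2.imwrite("pics/ov15.png",o)
go(0,0,0,0)
E
```

```text
t 27.73 pos [446.5 -56.  190.3] yaw -0.7185 j [-0.3   0.24  1.78 -0.    1.12  1.99] F [ 0.4 -0.7 -0.1] op 1.0
 -> linear [-37.33  25.18  18.95] rot [ 1.000e-04 -2.000e-03 -7.185e-01]
```

View pics/t15.png

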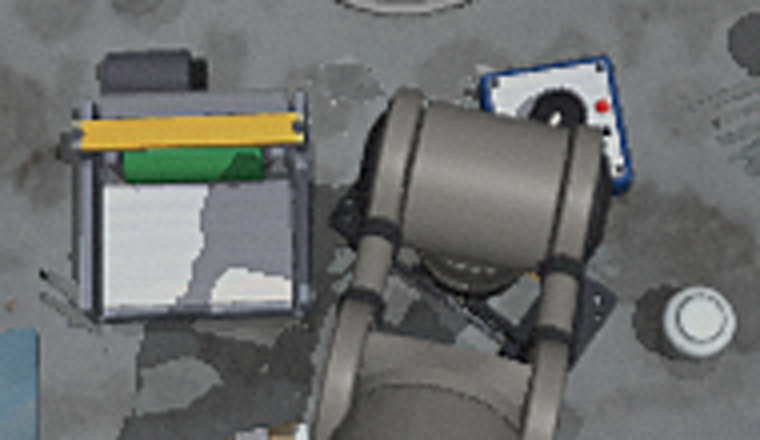

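View pics/t15b.png

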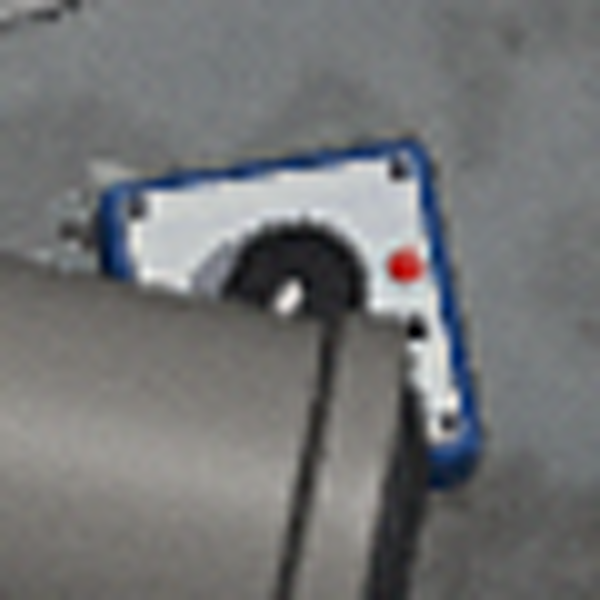

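View pics/s15.png

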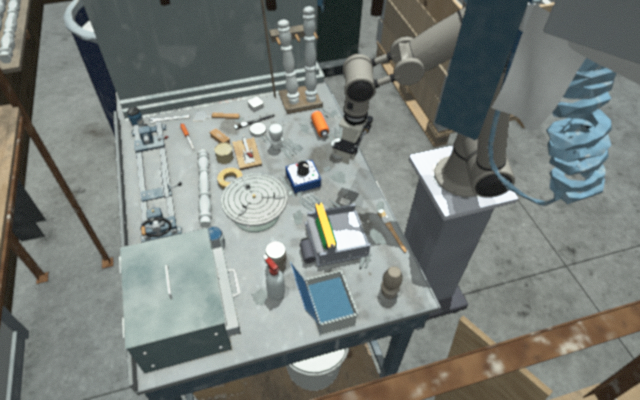

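View pics/ov15.png

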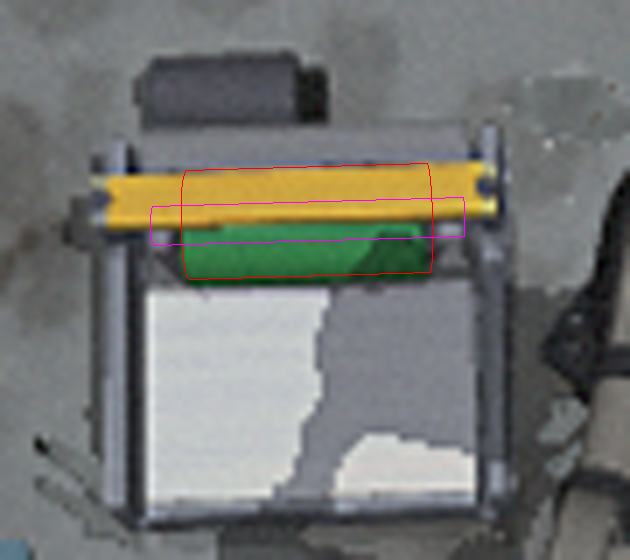

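The roller sits centred and parallel in the vee. The arm hides the pointer, so I'll move aside for a last look.

>>> step_arm:
  deltas:
    - {"linear": [2.5, 6, -2], "rotation": [0, 0, 0]}
    - {"linear": [5, 12, -2], "rotation": [0, 0, 0]}
    - {"linear": [8.6, 19, -2], "rotation": [0, 0, 0]}
    - {"linear": [8.6, 19, -2], "rotation": [0, 0, 0]}
    - {"linear": [8.6, 19, -2], "rotation": [0, 0, 0]}

```text
time_s: 28.35
position: [385.4, -258.2, 209.5]
ee_rot: [2.938, -1.111, 0.0]
wrist_force: [0.6, -0.5, 0.2]
opening: 0.999
```

```bash
python3 - <<'E'
from h import *
t=optics.read_camera("top"); s=optics.read_camera("side"); crop(t,335,165,395,225,10,"pics/t16.png"); crop(s,270,120,370,270,4,"pics/s16.png")
E
```

```text
(no output)
```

View pics/t16.png

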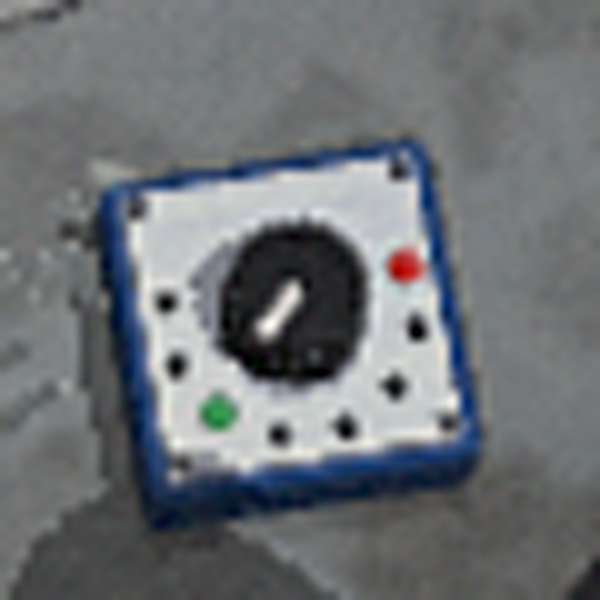

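View pics/s16.png

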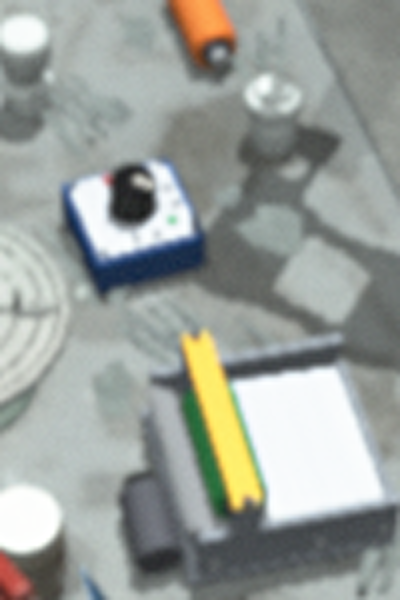

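```bash
python3 - <<'E'
from h import *
c=lambda x,y:(335+(x+.5)/10-.5,165+(y+.5)/10-.5)
a=back("top",c(300,288),89);b=back("top",c(262,334),89); print("line dir",np.degrees(np.arctan2(*(b-a)[1::-1])), np.degrees(np.arctan2(b[1]+144.2,b[0]-593.8)),"green 138, d4 168, d6 109")
print(ctrl.sign_off())
E
```

```text
line dir 135.68341236121137 136.69219124912215 green 138, d4 168, d6 109
the job is handed in; nothing more can be done
None
```

The job is done and handed in at about 28.5 s of the 72 s allowed; the sign-off gave no verdict.

- **Roller:** I set the green roller on the loading deck and let go, and it came to rest against the ridge. I then pushed it from the front with two spread fingers until it rolled under the keeper bar and dropped into the vee. The last top picture matched the settled pose I had worked out: centred and parallel to the bar. The side picture agreed on the deck side, but on the motor side the visible green stopped a little short of the predicted outline.
- **Knob:** Starting from step 0, I turned it clockwise three clicks. The grasp was slightly off-centre and the side force had reached about 13 N, so I let go. The camera showed it at step 3, and I regrasped and turned the last two clicks with under about 2 N of force. The pointer now reads about 136–137°; the green dot is at 138° and its neighbours at 168° and 109°. I did not see it run past step 5.
- **Other things:** By eye in the last pictures, the jar and turned parts looked unmoved; I did not measure them again. The arm was clear of everything with the gripper open.

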